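# Transfer instrument posts to the assembly rack in reverse order

### The job

Four instrument posts stand on the white tray in the order in which they came off the instrument, counted from the tray's black end. Move all four to the teal rack, one to a compartment, in the reverse order for reassembly: the post nearest the tray's black end goes into the compartment farthest from the rack's black end, the next one beside it, and so on, so that the last post stands next to the rack's black end. Set each down gently without dropping it, knock none over, and leave all four standing upright on the rack's floor, released.

Things in the scene. Friction and masses are not known exactly. Their poses are not given: they have to be found in the camera images.
- post_red_mid (a point): The red post, loose: a round machined aluminium pillar 90 mm tall standing upright, about 120 g: foot disc 30 mm across and 8 mm thick, stem 18 mm, red plastic collar 26 mm across from 30 to 60 mm above its underside (grip here), 18 mm neck and a thin stud on top. This point is its centre, on its axis 45 mm above its underside; z points up its axis.
- post_yellow_mid (a point): The yellow post, loose: a round machined aluminium pillar 90 mm tall standing upright, about 120 g: foot disc 30 mm across and 8 mm thick, stem 18 mm, yellow plastic collar 26 mm across from 30 to 60 mm above its underside (grip here), 18 mm neck and a thin stud on top. This point is its centre, on its axis 45 mm above its underside; z points up its axis.
- post_green_mid (a point): The green post, loose: a round machined aluminium pillar 90 mm tall standing upright, about 120 g: foot disc 30 mm across and 8 mm thick, stem 18 mm, green plastic collar 26 mm across from 30 to 60 mm above its underside (grip here), 18 mm neck and a thin stud on top. This point is its centre, on its axis 45 mm above its underside; z points up its axis.
- post_blue_mid (a point): The blue post, loose: a round machined aluminium pillar 90 mm tall standing upright, about 120 g: foot disc 30 mm across and 8 mm thick, stem 18 mm, blue plastic collar 26 mm across from 30 to 60 mm above its underside (grip here), 18 mm neck and a thin stud on top. This point is its centre, on its axis 45 mm above its underside; z points up its axis.
- nest_red: The red nest, fixed on the tray: a red square dish 50 x 50 x 9 mm (walls and floor 3 mm thick) in which the red post stands at the start (up to 3 mm off its middle); it stays on the tray and so still shows the starting order later. Origin at the centre of its underside, 6 mm above the table; axes parallel to the tray's.
- nest_yellow: The yellow nest, fixed on the tray: a yellow square dish 50 x 50 x 9 mm (walls and floor 3 mm thick) in which the yellow post stands at the start (up to 3 mm off its middle); it stays on the tray and so still shows the starting order later. Origin at the centre of its underside, 6 mm above the table; axes parallel to the tray's.
- nest_green: The green nest, fixed on the tray: a green square dish 50 x 50 x 9 mm (walls and floor 3 mm thick) in which the green post stands at the start (up to 3 mm off its middle); it stays on the tray and so still shows the starting order later. Origin at the centre of its underside, 6 mm above the table; axes parallel to the tray's.
- nest_blue: The blue nest, fixed on the tray: a blue square dish 50 x 50 x 9 mm (walls and floor 3 mm thick) in which the blue post stands at the start (up to 3 mm off its middle); it stays on the tray and so still shows the starting order later. Origin at the centre of its underside, 6 mm above the table; axes parallel to the tray's.
- tray: White tray, fixed: a flat plate 60 x 220 x 6 mm carrying the four nests in a row along its y axis, centred at y = +81, +27, -27, -81 mm, x = 0; a black block 60 x 24 mm, 24 mm high, stands at its +y end (centre y = +122 mm). The post feet start 9 mm above the table. Origin at the centre of the plate's underside, on the table; z up. It may be turned any way.
- rack: Teal rack with a paler teal floor, fixed: 58 x 220 mm, with four open-topped compartments in a row along its y axis, centred at y = +81, +27, -27, -81 mm, x = 0; each is 50 x 50 mm inside, floor 9 mm and wall tops 21 mm above the table, walls 4 mm thick; a black block 60 x 24 mm, 24 mm high, stands at its +y end (centre y = +122 mm). Origin at the centre of its underside, on the table; z up. It may be turned any way.
Mind the look-alikes: they are no part of the job. What is shaped like the part that bears post_green_mid but orange or purple is not meant.

How it is judged:
By the outcome, as a careful person would: the job done as asked, in the order asked, and still so for the second after the job is handed in, with the robot touching nothing.
It also fails if it takes over 102 s, if anything falls off the work surface, if the arm or the gripper's body presses on something with over 40 N, if the wrist force passes 120 N, or if a joint passes its speed limit or range.

### The arm

A 6-joint arm with a two-finger parallel gripper is mounted at the origin on the work surface. World frame = base frame: x ahead of the robot, y to its left, z up, the work surface at z = 0. Lengths are in m, angles in rad, forces in N, time in s.
With the tool pointing down it reaches from about 0.375 to 0.975 m from the base axis. Payload 3.8 kg.
Tool frame: the origin (TCP) lies midway between the tips of the shut fingers; the grasp point (between the pads) lies 19 mm behind it; z points along the fingers, y is the direction in which the jaws open and shut (so a half turn about z gives the same grasp; the last joint's range is limited). The gripper opens to 85 mm and grips with 20 to 120 N. Pads are 22 mm wide; open, the fingers measure 114 mm over their backs; the gripper's body (76 mm by 85 mm) begins 54 mm behind the grasp point. The pads swing forward as they close: fully open they stand 13 mm farther back than shut.
Start: joints at [-1.217, 0.264, 1.604, -0, 1.274, -0.037], TCP at [0.257, -0.624, 0.195] pointing down, gripper open.
Joint ranges: [-2.63, 2.63], [-0.94, 2.18], [0.31, 2.57], [-1.31, 4.45], [0, 2.66], [-2.55, 2.55]. Speed limits (rad/s): [2.57, 2.57, 3.14, 3.14, 3.14, 3.14].

### API

Orientations are given as a rotation vector (axis times angle).
In Python, from workcell import bot gives the robot as it stands.
- The arm moves only by the tool drive_tool, never from a script. Its argument "steps" is a list of rows, each a list of 2 entries, a list of its own where there are three numbers: the shift along the tool's x, y, z in mm, then the turn about the tool's z in degrees. In form: [[[dx, dy, dz], twist], ...]. A call has 1 to 8 rows; each row shifts and turns the commanded pose from where the row before left it, along the tool's axes as they then stand; what a row does not reach is not made up. A row lasts 1/12 s, in which the tool goes at most 41.7 mm and 7.16 degrees, less where a joint would pass 70% of its speed; a pose out of reach is approached as far as the arm can. A call is refused whole if a number of a shift passes 41.7 or a number of a turn 7.16, either way. A call with a gripper value outside its range is refused whole. "jaw" is the opening, from 0 (shut) to 1 (fully open), set as the call begins (left out, the last holds). The fingers move at their own pace and stop on an object; "force" is the grip in N (left out, the last holds). Time passes only in rows, so rows that do not move let the fingers close. It gives the time, the measured TCP pose, the force and the opening at its end, in the units of the state.
- bot.read_state(): the state, without advancing time (a new reading comes with each control period).
- bot.read_camera(name): name is "scene" or "top" or "wrist"; returns the picture (480x640x3 uint8, red, green, blue); there is no depth.
- bot.camera_info(name): a dict with "fx", "fy", "cx", "cy" (pixels), "position" and "attitude" of the camera in the world. Camera axes: x right, y down, z forward; pixel columns grow to the right and rows downward; lengths in m; the calibration is good to about 2 mm. A picture is of the moment at which its call begins: read the wrist's pose just before it. camera_info takes no time and is no camera call; for the wrist camera it gives the pose at the moment of the call.
- bot.finish_job(): hands the job in, once; it reports no verdict.
The state is a dict: "time": time; "q": joint angles; "joint_vel": joint speeds; "joint_torque": joint torques, N m; "tool_pos": TCP position; "tcp_rot": TCP orientation; "wrist_force": force on the tool from outside, world axes, zero at the start; "torque": the same for the moment, N m; "width": opening from 0.0 (shut) to 1.0 (fully open).
Only numpy, scipy, OpenCV 4.12 (cv2) and the standard library are available. Lean on these libraries where they do the work, as an engineer would, in place of code of your own. Each camera call takes 0.05 s, during which the arm holds its last target.

## Working session

There is one attempt and no reset: what is moved stays moved. The work goes in short steps, Python scripts to look and compute and a tool call to move; the robot and the scene stay as the last step left them, time stands still between calls to the robot, and variables do not carry over. Pictures are saved under pics/ and viewed, and the job is handed in when it is done.

Besides the shell and the picture viewer there is one more tool, called after ">>>" as name(argument=value, ...), one argument or row to a line, values as JSON. drive_tool: Moves the arm, as the interface text tells. Its arguments: {"type":"object","properties":{"steps":{"type":"array","items":{"type":"array"}},"jaw":{"type":"number"},"force":{"type":"number"}},"required":["steps"]}

```bash
mkdir -p pics; ls; python3 - <<'E'
from workcell import bot
import cv2
for n in ("top","scene"):
    i=bot.camera_info(n);print(n,i)
    cv2.imwrite(f"pics/{n}0.png",bot.read_camera(n)[:,:,::-1])
s=bot.read_state();print(s)
E
```

```text
pics
top {'fx': 610.8754688097391, 'fy': 610.8754688097391, 'cx': 309.4164097656224, 'cy': 235.87092035563327, 'position': array([0.30252797, 0.00987896, 1.38973266]), 'attitude': array([-2.10420184,  2.14859308, -0.18090254])}
scene {'fx': 466.105510346343, 'fy': 466.105510346343, 'cx': 322.66320453525935, 'cy': 244.55293187264922, 'position': array([0.94492549, 0.32862534, 0.67356878]), 'attitude': array([-1.17836847, -2.40212211,  0.91124128])}
{'time': 0.1, 'q': array([-1.21689174e+00,  2.64694620e-01,  1.60525481e+00,  1.07901097e-06,
        1.27369197e+00, -3.69352615e-02]), 'joint_vel': array([-0.00048941, -0.00264189, -0.0027904 , -0.00033022,  0.00032514,
        0.00052426]), 'joint_torque': array([ 2.58159398e-04, -5.16707754e+01, -3.68589771e+01, -5.64413881e-05,
        6.26260051e-03, -3.95627842e-05]), 'tool_pos': array([ 0.25687126, -0.62341239,  0.19336589]), 'tcp_rot': array([-3.07981160e+00, -6.09636340e-01,  5.05969295e-04]), 'wrist_force': array([ 0.25435029,  0.27635768, -0.68495964]), 'torque': array([0.04068859, 0.00632367, 0.01615785]), 'width': 0.9981228022036777}
```

View pics/top0.png

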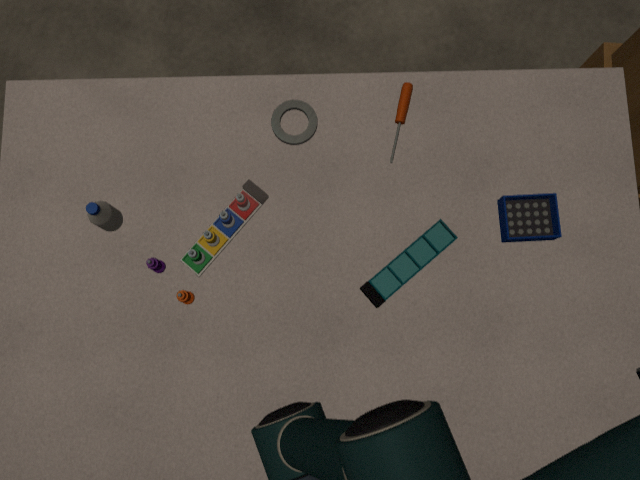

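View pics/scene0.png

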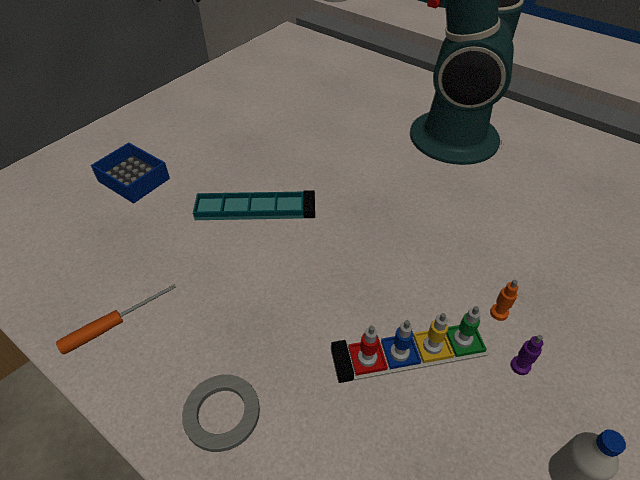

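```bash
python3 - <<'E'
import cv2,numpy as np
t=cv2.imread("pics/top0.png");s=cv2.imread("pics/scene0.png")
a=cv2.resize(t[170:290,170:290],(396,396),interpolation=3)  # 3.3x
b=cv2.resize(t[205:325,350:470],(396,396),interpolation=3)
cv2.imwrite("pics/crop1.png",np.hstack([a,b]))
cv2.imwrite("pics/crop2.png",cv2.resize(s[270:390,320:560],(800,400),interpolation=3))
E
```

```text
(no output)
```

View pics/crop1.png

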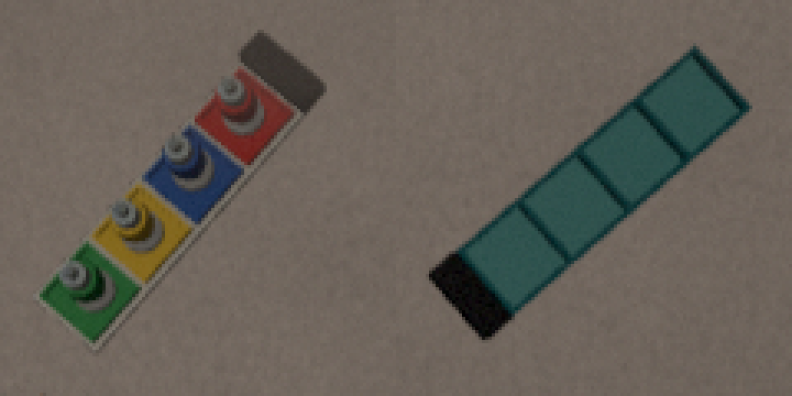

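View pics/crop2.png

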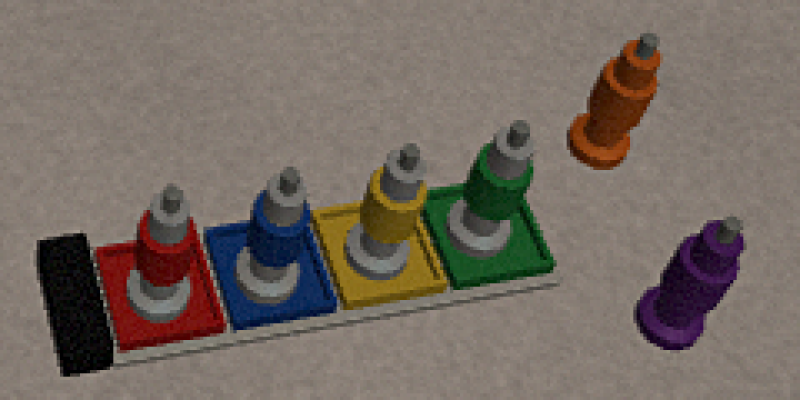

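```bash
cat > h.py <<'E'
import numpy as np, cv2
from scipy.spatial.transform import Rotation as R
from scipy.optimize import minimize, least_squares
from workcell import bot
def proj(info,P):
    P=np.atleast_2d(P); c=R.from_rotvec(info["attitude"]).inv().apply(P-info["position"])
    return np.c_[info["fx"]*c[:,0]/c[:,2]+info["cx"], info["fy"]*c[:,1]/c[:,2]+info["cy"]]
def ray(info,u,v,z):
    d=R.from_rotvec(info["attitude"]).apply([(u-info["cx"])/info["fx"],(v-info["cy"])/info["fy"],1])
    p=info["position"]; return p+d*(z-p[2])/d[2]
def loc(p,L): # p=x,y,th
    c,s=np.cos(p[2]),np.sin(p[2]); L=np.atleast_2d(L)
    return np.c_[p[0]+c*L[:,0]-s*L[:,1], p[1]+s*L[:,0]+c*L[:,1], L[:,2]]
E
python3 - <<'E'
from h import *
T=bot.camera_info("top");S=bot.camera_info("scene")
# clicked corners. top crop 3.3x; scene crop 3.333x offset(320,270)
tc=lambda x,y:(170+x/3.3,170+y/3.3); rc=lambda x,y:(350+(x-396)/3.3,205+y/3.3); sc=lambda x,y:(320+x*.3,270+y*.3)
k=1e-3
tray=[(T,tc(42,298)),(T,tc(95,343)),(T,tc(243,68)),(T,tc(297,110)),(S,sc(555,272)),(S,sc(122,350)),]
for c,(u,v) in tray: print(ray(c,u,v,.015).round(4))
print()
for c,(u,v) in [(T,rc(697,48)),(T,rc(748,105)),(T,rc(430,275)),(T,rc(485,338)),(S,(195,194)),(S,(195,216))]: print(ray(c,u,v,.021).round(4))
E
```

```text
[0.4969 0.3052 0.015 ]
[0.465  0.2682 0.015 ]
[0.6569 0.1664 0.015 ]
[0.6258 0.1286 0.015 ]
[0.5024 0.3125 0.015 ]
[0.6595 0.1738 0.015 ]

[ 0.5774 -0.2855  0.021 ]
[ 0.5366 -0.3182  0.021 ]
[ 0.4242 -0.0955  0.021 ]
[ 0.3809 -0.1311  0.021 ]
[ 0.5376 -0.3194  0.021 ]
[ 0.5814 -0.2708  0.021 ]
```

```bash
cat >> h.py <<'E'
TRAY=np.array([.5612,.2171,np.radians(-131)]); RACK=np.array([.4875,-.2167,np.radians(39.3)])
YS={'p1':.081,'p2':.027,'p3':-.027,'p4':-.081}
def slot(F,y): return loc(F,[0,y,0])[0][:2]
def wrap(a): return (a+180)%360-180
def plan(target, yaw, n=None, st=None):
    """rows from the current measured pose to target xyz with tool-x yaw (deg, mod 180 nearest)"""
    st=st or bot.read_state(); p=st["tool_pos"]; M=R.from_rotvec(st["tcp_rot"]); X=M.as_matrix()[:,0]
    y0=np.degrees(np.arctan2(X[1],X[0])); d=wrap(yaw-y0)
    tw=-d; D=np.array(target)-p
    n=n or int(np.ceil(max(np.linalg.norm(D)/.039,abs(tw)/7.0)))
    print("yaw now",round(y0,1),"tool z",M.as_matrix()[:,2].round(3),"twist",round(tw,1),"D",D.round(4),"n",n)
    rows=[]
    for i in range(n):
        Mi=M*R.from_euler('z',tw*i/n,degrees=True)
        rows.append([(Mi.inv().apply(D/n)*1e3).round(1).tolist(),round(tw/n,2)])
    for i in range(0,n,8): print(str(rows[i:i+8]).replace(' ',''))
E
python3 - <<'E'
from h import *
import cv2
cv2.imwrite("pics/w0.png",bot.read_camera("wrist")[:,:,::-1]); i=bot.camera_info("wrist");s=bot.read_state()
M=R.from_rotvec(s["tcp_rot"]); print(i["fx"],M.inv().apply(i["position"]-s["tool_pos"]), (M.inv()*R.from_rotvec(i["attitude"])).as_matrix().round(3))
print(M.as_matrix().round(3))
plan([.5612,.2171,.22],49,)
plan([.5612,.2171,.22],-41)
E
```

```text
348.22766612654317 [ 0.07259367  0.00035543 -0.18019892] [[ 0.001 -0.959 -0.285]
 [ 1.     0.001  0.   ]
 [-0.    -0.285  0.959]]
[[ 0.925  0.381 -0.001]
 [ 0.381 -0.925  0.002]
 [ 0.    -0.002 -1.   ]]
yaw now 22.4 tool z [-0.001  0.002 -1.   ] twist -26.6 D [0.3043 0.8406 0.0265] n 23
[[[26.2,-28.8,-1.1],np.float64(-1.16)],[[26.7,-28.2,-1.1],np.float64(-1.16)],[[27.3,-27.7,-1.1],np.float64(-1.16)],[[27.8,-27.1,-1.1],np.float64(-1.16)],[[28.4,-26.6,-1.1],np.float64(-1.16)],[[28.9,-26.0,-1.1],np.float64(-1.16)],[[29.4,-25.4,-1.1],np.float64(-1.16)],[[29.9,-24.8,-1.1],np.float64(-1.16)]]
[[[30.4,-24.2,-1.1],np.float64(-1.16)],[[30.9,-23.6,-1.1],np.float64(-1.16)],[[31.4,-22.9,-1.1],np.float64(-1.16)],[[31.8,-22.3,-1.1],np.float64(-1.16)],[[32.3,-21.6,-1.1],np.float64(-1.16)],[[32.7,-21.0,-1.1],np.float64(-1.16)],[[33.1,-20.3,-1.1],np.float64(-1.16)],[[33.5,-19.6,-1.1],np.float64(-1.16)]]
[[[33.9,-19.0,-1.1],np.float64(-1.16)],[[34.3,-18.3,-1.1],np.float64(-1.16)],[[34.7,-17.6,-1.1],np.float64(-1.16)],[[35.0,-16.9,-1.1],np.float64(-1.16)],[[35.4,-16.2,-1.1],np.float64(-1.16)],[[35.7,-1
[... 304 characters left out ...]
0.2,-33.2,-1.1],np.float64(2.76)],[[18.6,-34.2,-1.1],np.float64(2.76)],[[16.9,-35.0,-1.1],np.float64(2.76)],[[15.2,-35.8,-1.1],np.float64(2.76)]]
[[[13.4,-36.5,-1.1],np.float64(2.76)],[[11.7,-37.1,-1.1],np.float64(2.76)],[[9.9,-37.6,-1.1],np.float64(2.76)],[[8.1,-38.0,-1.1],np.float64(2.76)],[[6.2,-38.4,-1.1],np.float64(2.76)],[[4.4,-38.6,-1.1],np.float64(2.76)],[[2.5,-38.8,-1.1],np.float64(2.76)],[[0.6,-38.9,-1.1],np.float64(2.76)]]
[[[-1.2,-38.9,-1.1],np.float64(2.76)],[[-3.1,-38.7,-1.1],np.float64(2.76)],[[-5.0,-38.6,-1.1],np.float64(2.76)],[[-6.8,-38.3,-1.1],np.float64(2.76)],[[-8.6,-37.9,-1.1],np.float64(2.76)],[[-10.4,-37.4,-1.1],np.float64(2.76)],[[-12.2,-36.9,-1.1],np.float64(2.76)]]
```

```bash
sed -i 's/round(tw\/n,2)\]/round(float(tw\/n),2)]/' h.py; python3 - <<'E'
from h import *
plan([.5612,.2171,.2],139)
E
```

```text
yaw now 22.4 tool z [-0.001  0.002 -1.   ] twist -116.6 D [0.3043 0.8406 0.0065] n 23
[[[26.2,-28.8,-0.2],-5.07],[[28.6,-26.3,-0.2],-5.07],[[30.8,-23.7,-0.2],-5.07],[[32.8,-20.9,-0.2],-5.07],[[34.5,-17.9,-0.2],-5.07],[[35.9,-14.8,-0.2],-5.07],[[37.1,-11.6,-0.2],-5.07],[[38.0,-8.2,-0.2],-5.07]]
[[[38.6,-4.8,-0.2],-5.07],[[38.8,-1.4,-0.2],-5.07],[[38.8,2.0,-0.2],-5.07],[[38.5,5.4,-0.2],-5.07],[[37.9,8.8,-0.2],-5.07],[[36.9,12.1,-0.2],-5.07],[[35.7,15.4,-0.2],-5.07],[[34.2,18.5,-0.2],-5.07]]
[[[32.4,21.4,-0.2],-5.07],[[30.4,24.2,-0.2],-5.07],[[28.2,26.8,-0.2],-5.07],[[25.7,29.2,-0.2],-5.07],[[23.0,31.3,-0.2],-5.07],[[20.2,33.2,-0.2],-5.07],[[17.1,34.9,-0.2],-5.07]]
```

View pics/w0.png

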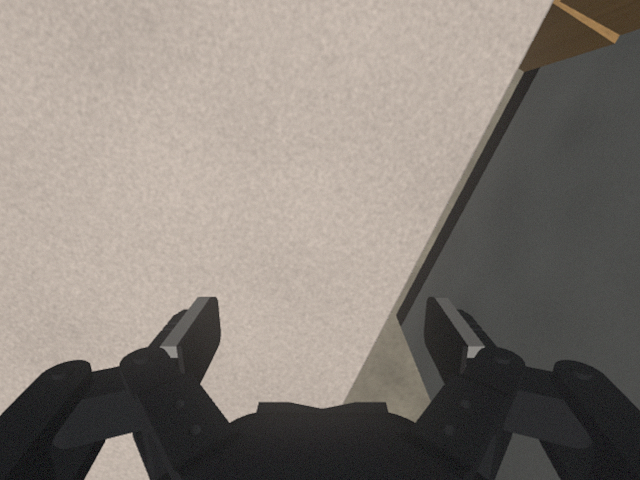

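```bash
python3 - <<'E'
from h import *
print([slot(TRAY,y).round(4).tolist() for y in YS.values()],[slot(RACK,y).round(4).tolist() for y in YS.values()])
plan([*slot(TRAY,.081),.2],139)
E
```

```text
[[0.6223, 0.164], [0.5816, 0.1994], [0.5408, 0.2348], [0.5001, 0.2702]] [[0.4362, -0.154], [0.4704, -0.1958], [0.5046, -0.2376], [0.5388, -0.2794]]
yaw now 22.4 tool z [-0.001  0.002 -1.   ] twist -116.6 D [0.3654 0.7875 0.0065] n 23
[[[27.7,-25.6,-0.2],-5.07],[[29.9,-23.1,-0.2],-5.07],[[31.8,-20.3,-0.2],-5.07],[[33.5,-17.4,-0.2],-5.07],[[34.9,-14.4,-0.2],-5.07],[[36.0,-11.3,-0.2],-5.07],[[36.9,-8.0,-0.2],-5.07],[[37.4,-4.7,-0.2],-5.07]]
[[[37.7,-1.4,-0.2],-5.07],[[37.7,1.9,-0.2],-5.07],[[37.4,5.2,-0.2],-5.07],[[36.8,8.5,-0.2],-5.07],[[35.9,11.7,-0.2],-5.07],[[34.7,14.9,-0.2],-5.07],[[33.2,17.9,-0.2],-5.07],[[31.5,20.7,-0.2],-5.07]]
[[[29.6,23.4,-0.2],-5.07],[[27.4,26.0,-0.2],-5.07],[[25.0,28.3,-0.2],-5.07],[[22.4,30.4,-0.2],-5.07],[[19.6,32.2,-0.2],-5.07],[[16.7,33.9,-0.2],-5.07],[[13.6,35.2,-0.2],-5.07]]
```

>>> drive_tool(
  steps=[
    [[28, -25.5, 0], -5],
    [[30, -23, 0], -5],
    [[32, -20, 0], -5],
    [[33.5, -17.5, 0], -5],
    [[35, -14.5, 0], -5],
    [[36, -11, 0], -5],
    [[37, -8, 0], -5],
    [[37.5, -5, 0], -5],
  ],
  jaw=0.9,
  force=40,
)

```text
time: 0.82
tool_pos: [0.3865, -0.3488, 0.1943]
tcp_rot: [-2.684, -1.632, -0.0]
wrist_force: [0.9, -1.2, -0.4]
width: 0.904
```

>>> drive_tool(
  steps=[
    [[37.5, -1.5, 0], -5],
    [[37.5, 2, 0], -5],
    [[37.5, 5, 0], -5],
    [[37, 8.5, 0], -5],
    [[36, 11.5, 0], -5],
    [[34.5, 15, 0], -5],
    [[33, 18, 0], -5],
    [[31.5, 20.5, 0], -5],
  ],
)

```text
time: 1.48
tool_pos: [0.5169, -0.077, 0.1945]
tcp_rot: [1.963, 2.452, -0.0]
wrist_force: [0.7, -0.7, -0.1]
width: 0.9
```

>>> drive_tool(
  steps=[
    [[29.5, 23.5, 0], -5],
    [[27.5, 26, 0], -5],
    [[25, 28, 0], -5],
    [[22.5, 30, 0], -5],
    [[19.5, 32, 0], -5],
    [[16.5, 34, 0], -5],
    [[13.5, 35, 0], -6],
  ],
)

```text
time: 2.07
tool_pos: [0.633, 0.1594, 0.1941]
tcp_rot: [-1.109, -2.939, 0.001]
wrist_force: [-0.1, -0.4, 0.5]
width: 0.9
```

```bash
python3 - <<'E'
from h import *
plan([*slot(TRAY,.081),.2],139)
cv2.imwrite("pics/w1.png",bot.read_camera("wrist")[:,:,::-1]); print(bot.read_state()["q"].round(2),bot.read_state()["time"])
E
```

```text
yaw now 138.7 tool z [-0.001 -0.    -1.   ] twist -0.3 D [-0.0107  0.0046  0.0059] n 1
[[[11.1,-3.6,-5.9],-0.34]]
[ 0.21  0.23  1.65  0.    1.26 -0.64] 2.1167
```

View pics/w1.png

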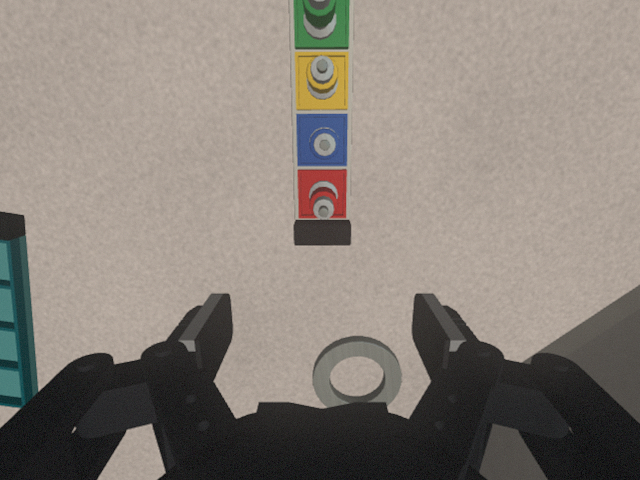

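```bash
python3 - <<'E'
from h import *
t=cv2.imread("pics/w1.png")
cv2.imwrite("pics/w1c.png",cv2.resize(t[0:260,280:370],(205*1,592),interpolation=3) if 0 else np.hstack([cv2.resize(t[0:130,280:370],(396,572),interpolation=3),cv2.resize(t[120:250,280:370],(396,572),interpolation=3)]))
E
```

```text
(no output)
```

View pics/w1c.png

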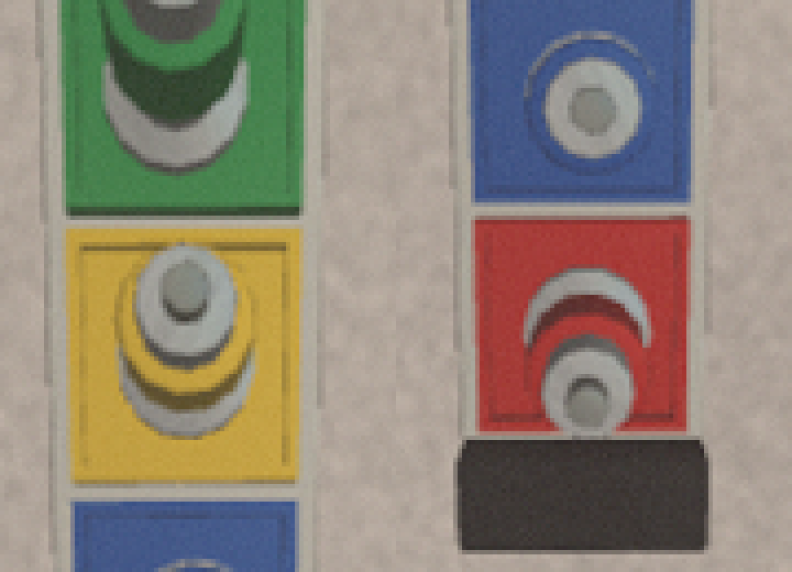

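```bash
python3 - <<'E'
from h import *
W=bot.camera_info("wrist"); print(bot.read_state()["tool_pos"])
for n,a,b in (("y",(321.8,64.8),(322.5,84)),("b",(324.5,145),(324.1,141.6)),("r",(323.2,211.4),(323.6,195.2)),("g",None,(320,23.4))):
    print(n, a and ray(W,*a,.099).round(4), ray(W,*b,.017).round(4))
# nest corners z=.015
for u,v in ((280+475/4.4-90,120+218/4.4),(280+690/4.4-90,120+218/4.4),(280+302/4.4,210/4.4),(280+66/4.4,210/4.4)): print(ray(W,u,v,.015).round(4))
print({k:slot(TRAY,y).round(4) for k,y in YS.items()})
plan([*slot(TRAY,.081),.2],139)
E
```

```text
[0.63575622 0.16587348 0.19382163]
y [0.545  0.2449 0.099 ] [0.5472 0.2444 0.017 ]
b [0.5885 0.21   0.099 ] [0.588  0.2113 0.017 ]
r [0.627  0.1755 0.099 ] [0.6281 0.1761 0.017 ]
g None [0.5075 0.2757 0.017 ]
[0.5914 0.1733 0.015 ]
[0.6239 0.2109 0.015 ]
[0.5394 0.2831 0.015 ]
[0.507  0.2455 0.015 ]
{'p1': array([0.6223, 0.164 ]), 'p2': array([0.5816, 0.1994]), 'p3': array([0.5408, 0.2348]), 'p4': array([0.5001, 0.2702])}
yaw now 139.1 tool z [ 0.002  0.005 -1.   ] twist 0.1 D [-0.0134 -0.0019  0.0062] n 1
[[[8.9,-10.2,-6.2],0.12]]
```

>>> drive_tool(
  steps=[
    [[9, -6, 0], 0],
    [[0, 0, 0], 0],
    [[0, 0, 0], 0],
    [[0, 0, 0], 0],
    [[0, 0, 0], 0],
  ],
)

```text
time: 2.53
tool_pos: [0.6219, 0.1578, 0.1949]
tcp_rot: [1.118, 2.935, 0.0]
wrist_force: [-0.3, 0.7, -0.1]
width: 0.897
```

```bash
python3 - <<'E'
from h import *
import pickle
print(bot.read_state()["tool_pos"])
W=bot.camera_info("wrist"); t=bot.read_camera("wrist")[:,:,::-1].copy()
print(bot.read_state()["tool_pos"],bot.read_state()["joint_vel"].round(3))
pickle.dump(W,open("w2.pkl","wb"));cv2.imwrite("pics/w2.png",t)
cv2.imwrite("pics/w2c.png",np.hstack([cv2.resize(t[0:130,280:370],(396,572),interpolation=3),cv2.resize(t[120:250,280:370],(396,572),interpolation=3)]))
E
```

```text
[0.62190701 0.1577964  0.1948595 ]
[0.62202734 0.15786439 0.19491146] [ 0.002  0.003 -0.006  0.001 -0.002 -0.   ]
```

View pics/w2c.png

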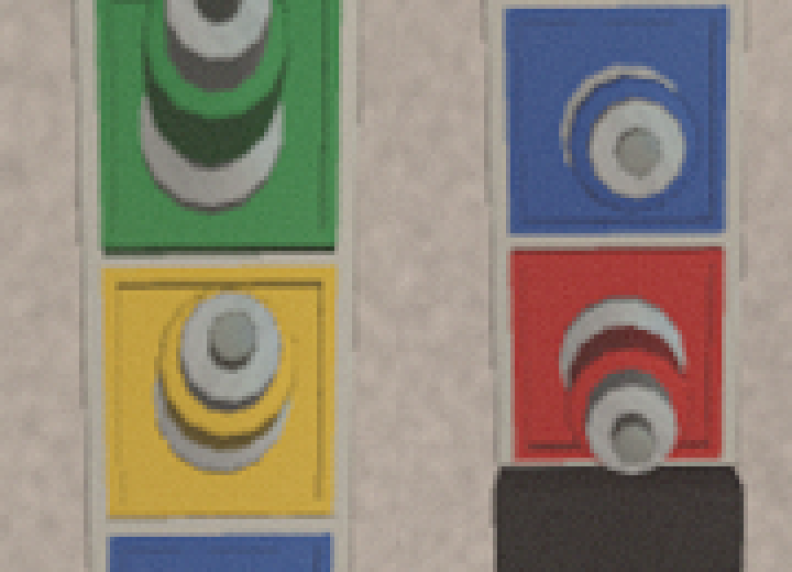

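```bash
python3 - <<'E'
from h import *
import pickle
W=pickle.load(open("w2.pkl","rb"))
L=lambda x,y:(280+x/4.4,y/4.4); G=lambda x,y:(280+(x-396)/4.4,120+y/4.4)
for n,a,b in (("r",G(633,433),G(623,360)),("b",G(637,150),G(627,130)),("y",L(232,335),L(224,403)),("g",L(217,2),L(212,138))):
    print(n, ray(W,*a,.099).round(4), ray(W,*b,.017).round(4))
P=[ray(W,*G(721,458),.015),ray(W,*G(516,460),.015),ray(W,*L(336,248),.015),ray(W,*L(102,250),.015)]
Lc=np.array([[-25,106,15],[25,106,15],[-25,-56-0,15],[25,-56,15]])*1e-3
for s in (1,-1):
  L2=Lc*[s,1,1]
  r=least_squares(lambda p:(loc(p,L2)-np.array(P)).ravel(),TRAY); print(r.x,np.degrees(r.x[2]),(r.fun*1e3).round(1),{k:slot(r.x,y).round(4) for k,y in YS.items()})
E
```

```text
r [0.6234 0.1695 0.099 ] [0.6248 0.1687 0.017 ]
b [0.5855 0.2035 0.099 ] [0.5858 0.2041 0.017 ]
y [0.5429 0.2386 0.099 ] [0.5444 0.2382 0.017 ]
g [0.5054 0.2683 0.099 ] [0.5045 0.27   0.017 ]
[ 0.56286697  0.22103729 -2.28649279] -131.00638662702966 [ 0.3 -0.  -0.   0.1 -0.3 -0.  -0.1  0.4 -0.  -0.2 -0.  -0. ] {'p1': array([0.624 , 0.1679]), 'p2': array([0.5832, 0.2033]), 'p3': array([0.5425, 0.2388]), 'p4': array([0.5017, 0.2742])}
[ 0.56285825  0.22102726 -2.2859613 ] -130.97593487740426 [-32.5 -37.7  -0.   32.9  37.5  -0.  -33.  -37.4  -0.   32.6  37.7  -0. ] {'p1': array([0.624 , 0.1679]), 'p2': array([0.5832, 0.2033]), 'p3': array([0.5425, 0.2387]), 'p4': array([0.5017, 0.2741])}
```

```bash
python3 - <<'E'
from h import *
plan([.624,.169,.105],139,n=4)
E
```

```text
yaw now 138.3 tool z [ 0. -0. -1.] twist -0.7 D [ 0.002   0.0111 -0.0899] n 4
[[[1.5,2.4,22.5],-0.18],[[1.5,2.4,22.5],-0.18],[[1.5,2.4,22.5],-0.18],[[1.5,2.4,22.5],-0.18]]
```

>>> drive_tool(
  steps=[
    [[1.5, 2.5, 22.5], -0.3],
    [[1.5, 2.5, 22.5], -0.3],
    [[1.5, 2.5, 22.5], 0],
    [[1.5, 2, 22.5], 0],
    [[0, 0, 0], 0],
    [[0, 0, 0], 0],
    [[0, 0, 0], 0],
  ],
)

```text
time: 3.17
tool_pos: [0.6247, 0.1697, 0.106]
tcp_rot: [1.101, 2.941, 0.001]
wrist_force: [0.6, 0.4, 0.1]
width: 0.901
```

```bash
python3 - <<'E'
from h import *
import pickle
print(bot.read_state()["tool_pos"])
W=bot.camera_info("wrist"); t=bot.read_camera("wrist")[:,:,::-1].copy()
s=bot.read_state();print(s["tool_pos"],proj(W,[.624,.169,.099]),proj(W,s["tool_pos"]))
pickle.dump(W,open("w3.pkl","wb"));cv2.imwrite("pics/w3.png",t)
plan([.624,.169,.034],139,n=4)
E
```

```text
[0.6247335  0.16974732 0.10597665]
[0.625356   0.16997794 0.10675433] [[319.98406523 265.35301361]] [[322.86648562 271.05075124]]
yaw now 139.0 tool z [ 0.003  0.001 -1.   ] twist -0.0 D [-0.0014 -0.001  -0.0728] n 4
[[[0.1,-0.5,18.2],-0.01],[[0.1,-0.5,18.2],-0.01],[[0.1,-0.5,18.2],-0.01],[[0.1,-0.5,18.2],-0.01]]
```

View pics/w3.png

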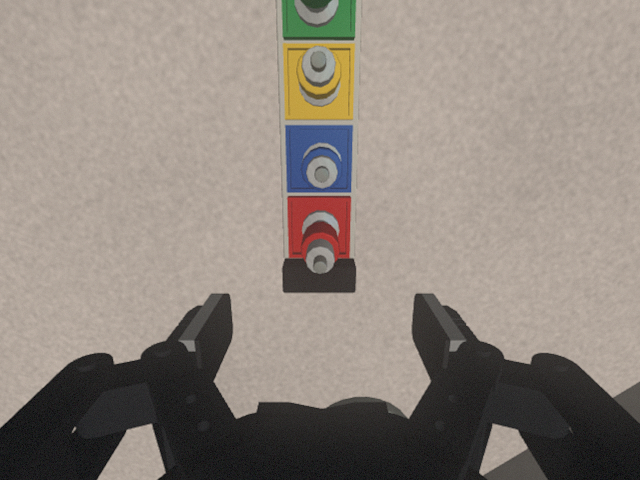

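>>> drive_tool(
  steps=[
    [[0, -0.5, 22], 0],
    [[0, -0.5, 22], 0],
    [[0, 0, 18], 0],
    [[0, 0, 9], 0],
    [[0, 0, 0], 0],
    [[0, 0, 0], 0],
  ],
)

```text
time: 3.72
tool_pos: [0.624, 0.1694, 0.0347]
tcp_rot: [1.1, 2.941, 0.001]
wrist_force: [0.2, 0.6, 0.1]
width: 0.9
```

>>> drive_tool(
  steps=[
    [[0, 0, 0], 0],
    [[0, 0, 0], 0],
    [[0, 0, 0], 0],
    [[0, 0, 0], 0],
    [[0, 0, 0], 0],
    [[0, 0, 0], 0],
  ],
  jaw=0.0,
  force=40,
)

```text
time: 4.22
tool_pos: [0.6237, 0.1694, 0.0344]
tcp_rot: [1.1, 2.942, 0.001]
wrist_force: [-0.4, -0.5, 4.0]
width: 0.189
```

```bash
python3 - <<'E'
from h import *
cv2.imwrite("pics/w4.png",bot.read_camera("wrist")[:,:,::-1]);s=bot.read_state();print(s["tool_pos"],s["width"],s["wrist_force"])
E
```

```text
[0.62373877 0.16942875 0.03447236] 0.19158776791608587 [-1.03632142 -0.62710496  5.14617291]
```

View pics/w4.png

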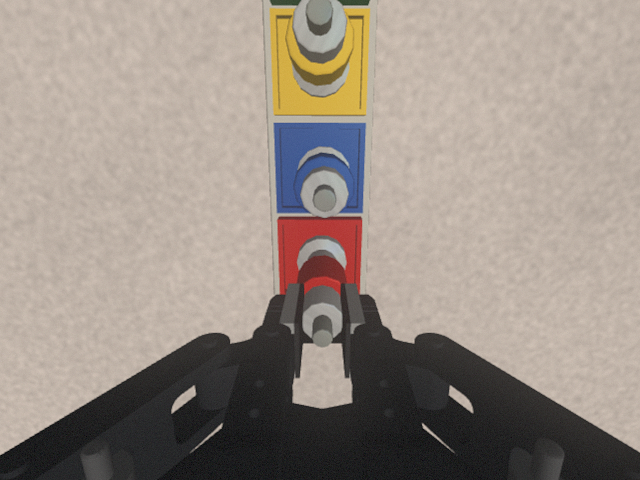

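```bash
python3 - <<'E'
from h import *
t=cv2.imread("pics/w4.png")
cv2.imwrite("pics/w4c.png",cv2.resize(t[210:360,230:410],(720,600),interpolation=3))
E
```

```text
(no output)
```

View pics/w4c.png

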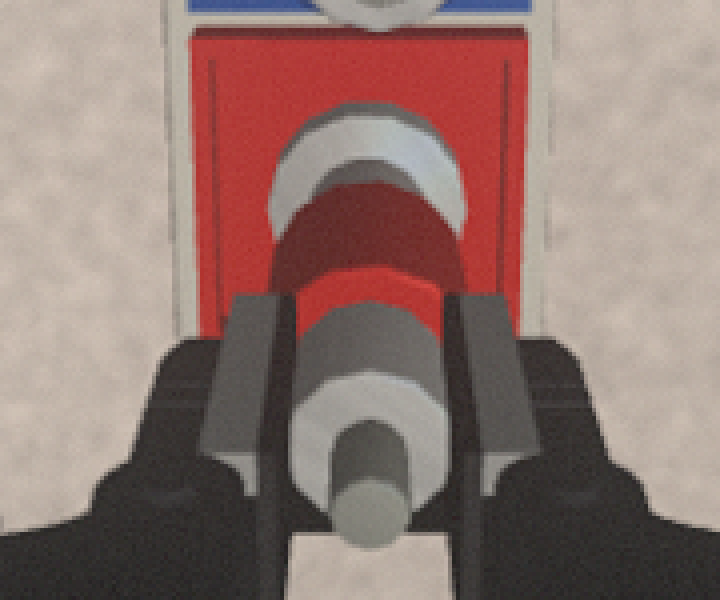

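```bash
python3 - <<'E'
from h import *
t=bot.read_camera("scene")[:,:,::-1]
S=bot.camera_info("scene");s=bot.read_state();print(s["tool_pos"],proj(S,s["tool_pos"]),proj(S,s["tool_pos"]+[0,0,.019]),proj(S,[.624,.169,.069]),proj(S,[.624,.169,.009]),bot.camera_info("wrist")["cy"])
u,v=proj(S,s["tool_pos"])[0].astype(int)
c=t[v-120:v+60,u-120:u+120]; print(u-120,v-120)
cv2.imwrite("pics/s4.png",cv2.resize(c,(800,600),interpolation=3))
E
```

```text
[0.6237235  0.16942049 0.03446139] [[368.38625299 350.24080103]] [[369.33332558 343.96479216]] [[369.79417216 338.61543002]] [[366.8531822  358.24565642]] 238.12426378886516
248 230
```

View pics/s4.png

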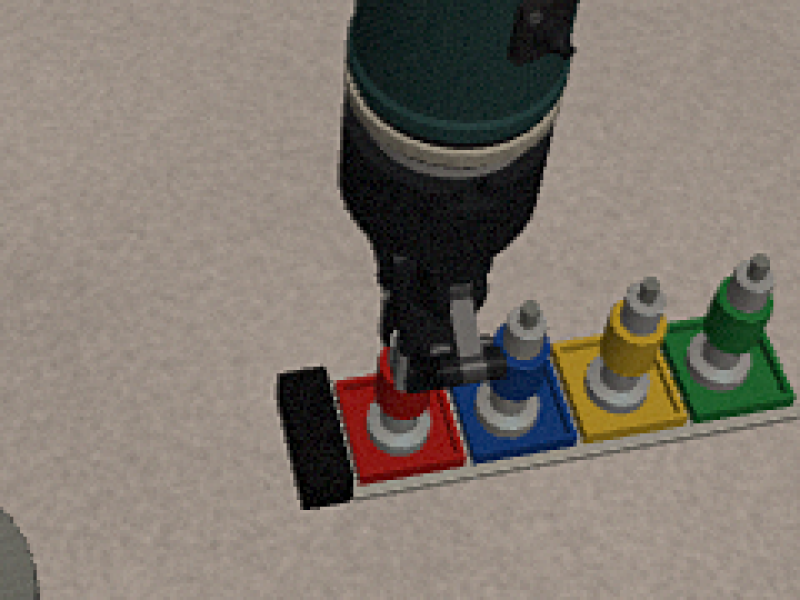

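>>> drive_tool(
  steps=[
    [[0, 0, -5], 0],
    [[0, 0, -10], 0],
    [[0, 0, -15], 0],
    [[0, 0, 0], 0],
    [[0, 0, 0], 0],
  ],
)

```text
time: 4.73
tool_pos: [0.6243, 0.1697, 0.0649]
tcp_rot: [1.1, 2.941, 0.002]
wrist_force: [-0.4, 0.0, -1.0]
width: 0.192
```

```bash
python3 - <<'E'
from h import *
t=bot.read_camera("scene")[:,:,::-1]
w=bot.read_camera("wrist")[:,:,::-1]
s=bot.read_state();print(s["tool_pos"],s["width"],s["wrist_force"])
a=cv2.resize(t[230:410,268:448],(400,400),interpolation=3)
b=cv2.resize(w[200:380,230:410],(400,400),interpolation=3)
cv2.imwrite("pics/s5.png",np.hstack([a,b]))
E
```

```text
[0.62279537 0.16929311 0.06313037] 0.18596346205295916 [ 0.59862012  0.23731713 -1.00567969]
```

View pics/s5.png

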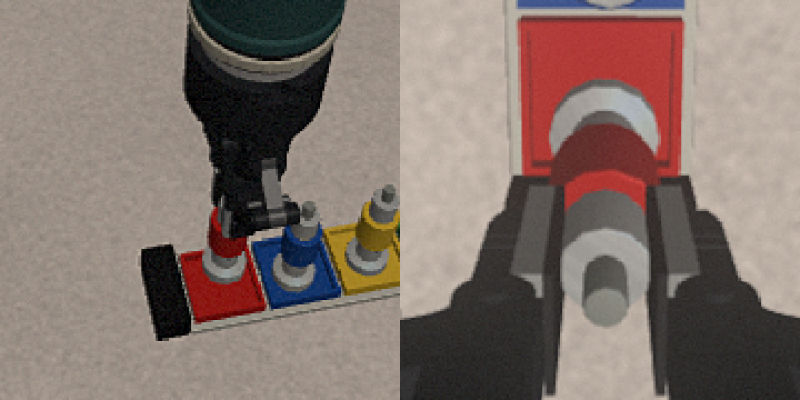

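```bash
python3 - <<'E'
from h import *
plan([.54,-.277,.17],129.3,n=14)
E
```

```text
yaw now 139.0 tool z [-0.001 -0.    -1.   ] twist 9.7 D [-0.0828 -0.4463  0.1069] n 14
[[[-16.5,-27.9,-7.6],0.69],[[-16.8,-27.7,-7.6],0.69],[[-17.1,-27.5,-7.6],0.69],[[-17.5,-27.3,-7.6],0.69],[[-17.8,-27.1,-7.6],0.69],[[-18.1,-26.9,-7.6],0.69],[[-18.4,-26.7,-7.6],0.69],[[-18.8,-26.5,-7.6],0.69]]
[[[-19.1,-26.2,-7.6],0.69],[[-19.4,-26.0,-7.6],0.69],[[-19.7,-25.8,-7.6],0.69],[[-20.0,-25.5,-7.6],0.69],[[-20.3,-25.3,-7.6],0.69],[[-20.6,-25.0,-7.6],0.69]]
```

>>> drive_tool(
  steps=[
    [[0, 0, -25], 0],
    [[0, 0, -35], 0],
    [[-8, -14, -30], 0.7],
    [[-16, -28, -17], 0.7],
    [[-17, -28, 0], 0.7],
    [[-17, -27.5, 0], 0.7],
    [[-17.5, -27.5, 0], 0.7],
    [[-18, -27, 0], 0.7],
  ],
)

```text
time: 5.5
tool_pos: [0.5869, -0.0069, 0.1696]
tcp_rot: [-1.207, -2.899, 0.001]
wrist_force: [1.1, 0.5, -1.8]
width: 0.186
```

>>> drive_tool(
  steps=[
    [[-18, -27, 0], 0.7],
    [[-18.5, -27, 0], 0.7],
    [[-19, -26.5, 0], 0.7],
    [[-19, -26, 0], 0.7],
    [[-19.5, -26, 0], 0.7],
    [[-20, -26, 0], 0.7],
    [[-20, -25.5, 0], 0.7],
    [[-20, -25, 0], 0.7],
  ],
)

```text
time: 6.17
tool_pos: [0.5361, -0.2616, 0.1693]
tcp_rot: [-1.348, -2.836, -0.0]
wrist_force: [0.8, 0.0, -1.6]
width: 0.191
```

>>> drive_tool(
  steps=[
    [[-18, -20, 0], 0.6],
    [[-8, -10, 0], 0],
    [[0, 0, 0], 0],
    [[0, 0, 0], 0],
    [[0, 0, 0], 0],
  ],
)

```text
time: 6.58
tool_pos: [0.5303, -0.2981, 0.1699]
tcp_rot: [-1.361, -2.83, -0.002]
wrist_force: [0.2, 0.5, -1.5]
width: 0.186
```

```bash
python3 - <<'E'
from h import *
import pickle
W=bot.camera_info("wrist"); t=bot.read_camera("wrist")[:,:,::-1].copy()
pickle.dump(W,open("w6.pkl","wb"));cv2.imwrite("pics/w6.png",t)
s=bot.read_state();print(s["time"],s["width"])
plan([.54,-.277,.17],129.3)
E
```

```text
6.6333 0.18789012565049032
yaw now 128.7 tool z [-0.001  0.001 -1.   ] twist -0.6 D [ 0.0095  0.021  -0.0001] n 1
[[[10.4,20.5,0.1],-0.64]]
```

View pics/w6.png

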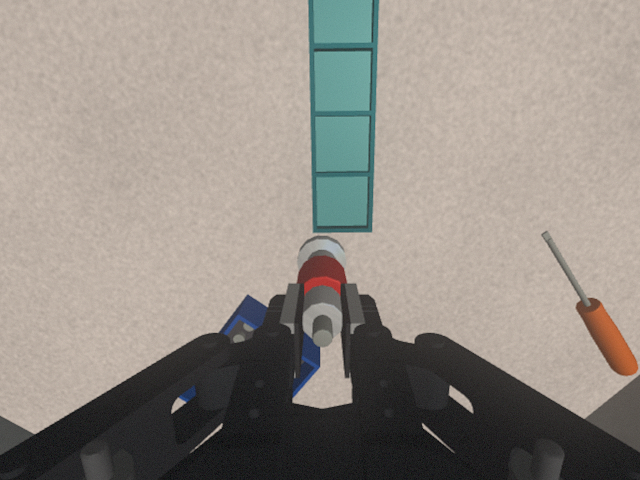

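```bash
python3 - <<'E'
from h import *
t=cv2.imread("pics/w6.png")
cv2.imwrite("pics/w6c.png",np.hstack([cv2.resize(t[0:120,295:390],(475,600),interpolation=3)[:,:390],cv2.resize(t[120:240,295:390],(475,600),interpolation=3)[:,:405]]))
E
```

```text
(no output)
```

View pics/w6c.png

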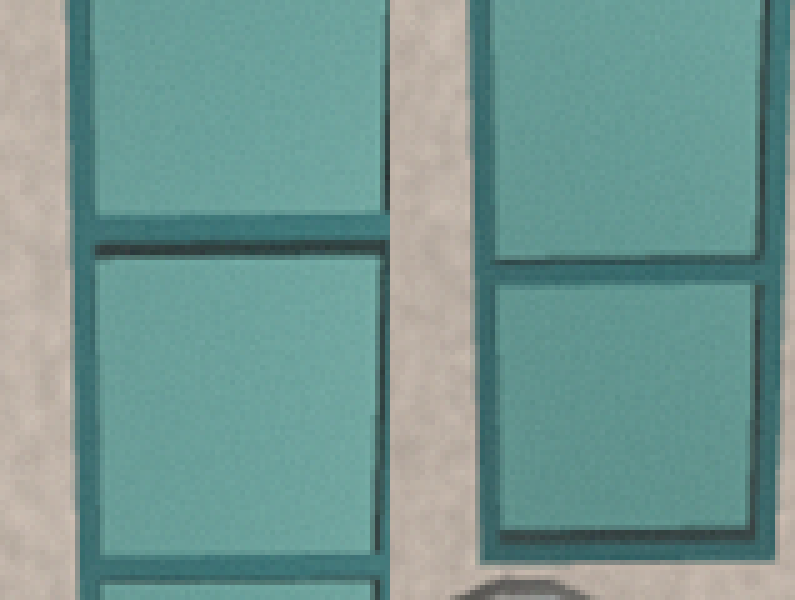

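```bash
python3 - <<'E'
from h import *
import pickle
W=pickle.load(open("w6.pkl","rb"))
px=[(313,232.4),(372,232),(312.2,174.4),(372.8,174.4),(310.6,113.4),(309.4,45.6)]
L=np.array([[-29,-110,21],[29,-110,21],[-29,-54,21],[29,-54,21],[-29,0,21],[-29,54,21]])*1e-3
P=np.array([ray(W,*p,.021) for p in px])
r=least_squares(lambda p:(loc(p,L)-P)[:,:2].ravel(),RACK)
print(r.x,np.degrees(r.x[2]),(r.fun*1e3).round(1),{k:slot(r.x,y).round(4).tolist() for k,y in YS.items()})
x,y=slot(r.x,-.081)
plan([x,y,.17],np.degrees(r.x[2])+90)
E
```

```text
[ 0.48848903 -0.21541063  0.68426972] 39.205767248325564 [-0.2 -0.2 -0.2  0.  -0.2 -0.5  0.5  0.8  0.  -0.   0.2 -0.2] {'p1': [0.4373, -0.1526], 'p2': [0.4714, -0.1945], 'p3': [0.5056, -0.2363], 'p4': [0.5397, -0.2782]}
yaw now 128.7 tool z [-0.001  0.001 -1.   ] twist -0.6 D [ 0.0092  0.0198 -0.0001] n 1
[[[9.7,19.5,0.1],-0.55]]
```

>>> drive_tool(
  steps=[
    [[5, 10, 0], -0.3],
    [[5, 9.5, 15], -0.3],
    [[0, 0, 35], 0],
    [[0, 0, 35], 0],
    [[0, 0, 22], 0],
    [[0, 0, 10], 0],
    [[0, 0, 0], 0],
    [[0, 0, 0], 0],
  ],
)

```text
time: 7.3
tool_pos: [0.54, -0.2786, 0.054]
tcp_rot: [1.346, 2.839, 0.0]
wrist_force: [0.0, -0.5, -0.1]
width: 0.184
```

```bash
python3 - <<'E'
from h import *
W=bot.camera_info("wrist"); t=bot.read_camera("wrist")[:,:,::-1].copy()
cv2.imwrite("pics/w7.png",t)
s=bot.read_state();print(s["time"],s["width"],s["wrist_force"],s["tool_pos"])
plan([.5397,-.2782,.0345],129.2,n=1)
E
```

```text
7.35 0.18691514506555004 [ 0.46855847  0.38923924 -0.63104502] [ 0.54105816 -0.27946869  0.0553252 ]
yaw now 129.2 tool z [ 0.002 -0.001 -1.   ] twist 0.0 D [-0.0014  0.0013 -0.0208] n 1
[[[1.9,-0.3,20.8],0.04]]
```

View pics/w7.png

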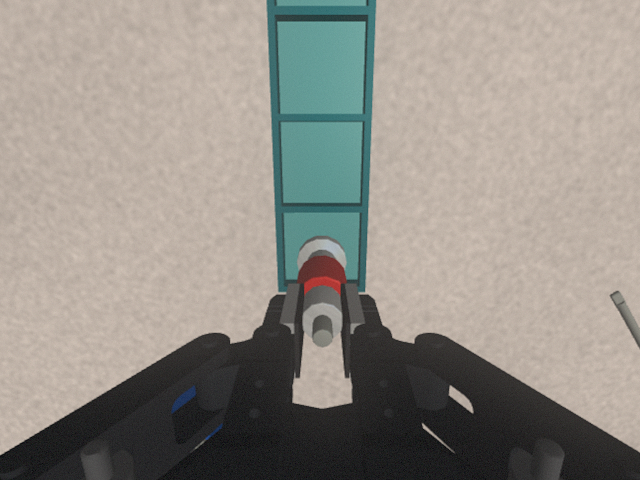

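>>> drive_tool(
  steps=[
    [[1, 0, 6], 0],
    [[0, 0, 6], 0],
    [[0, 0, 4], 0],
    [[0, 0, 1], 0],
    [[0, 0, 0], 0],
    [[0, 0, 0], 0],
  ],
)

```text
time: 7.85
tool_pos: [0.5387, -0.2788, 0.0365]
tcp_rot: [-1.348, -2.838, -0.0]
wrist_force: [-0.5, 0.4, -1.0]
width: 0.19
```

>>> drive_tool(
  steps=[
    [[0, 0, 1], 0],
    [[0, 0, 0], 0],
    [[0, 0, 0], 0],
  ],
)

```text
time: 8.1
tool_pos: [0.5388, -0.2788, 0.0357]
tcp_rot: [1.348, 2.838, -0.0]
wrist_force: [-0.1, -0.2, -0.9]
width: 0.193
```

>>> drive_tool(
  steps=[
    [[0, 0, 1], 0],
    [[0, 0, 0], 0],
    [[0, 0, 0], 0],
  ],
)

```text
time: 8.35
tool_pos: [0.5388, -0.2786, 0.0345]
tcp_rot: [-1.348, -2.838, -0.0]
wrist_force: [-0.4, 0.5, -1.3]
width: 0.186
```

>>> drive_tool(
  steps=[
    [[0, 0, 0.7], 0],
    [[0, 0, 0], 0],
    [[0, 0, 0], 0],
  ],
)

```text
time: 8.6
tool_pos: [0.539, -0.2789, 0.0345]
tcp_rot: [1.347, 2.837, -0.0]
wrist_force: [-1.3, -0.7, 3.4]
width: 0.19
```

>>> drive_tool(
  steps=[
    [[0, 0, 0.7], 0],
    [[0, 0, 0], 0],
    [[0, 0, 0], 0],
  ],
)

```text
time: 8.85
tool_pos: [0.5393, -0.2792, 0.0345]
tcp_rot: [1.347, 2.837, -0.001]
wrist_force: [-1.8, 0.1, 7.1]
width: 0.188
```

>>> drive_tool(
  steps=[
    [[0, 0, -0.7], 0],
    [[0, 0, 0], 0],
    [[0, 0, 0], 0],
  ],
)

```text
time: 9.1
tool_pos: [0.5391, -0.2789, 0.0345]
tcp_rot: [1.347, 2.837, -0.0]
wrist_force: [-1.7, -0.8, 5.7]
width: 0.193
```

>>> drive_tool(
  steps=[
    [[0, 0, 0], 0],
    [[0, 0, 0], 0],
    [[0, 0, 0], 0],
    [[0, 0, 0], 0],
  ],
  jaw=0.75,
)

```text
time: 9.43
tool_pos: [0.5385, -0.2785, 0.0333]
tcp_rot: [-1.347, -2.837, -0.0]
wrist_force: [0.1, -0.8, -0.3]
width: 0.741
```

>>> drive_tool(
  steps=[
    [[0, 0, -10], 0],
    [[0, 0, -30], 0],
    [[0, 0, -35], 0],
    [[0, 0, -35], 0],
    [[0, 0, -10], 0],
    [[0, 0, 0], 0],
    [[0, 0, 0], 0],
  ],
)

```text
time: 10.02
tool_pos: [0.5392, -0.2789, 0.1548]
tcp_rot: [1.347, 2.836, -0.0]
wrist_force: [-1.3, -0.8, -1.1]
width: 0.752
```

```bash
python3 - <<'E'
from h import *
W=bot.camera_info("wrist"); t=bot.read_camera("wrist")[:,:,::-1].copy()
cv2.imwrite("pics/w8.png",t)
s=bot.read_state();print(s["time"],s["width"],s["wrist_force"],s["tool_pos"],proj(W,[.5392,-.279,.099]))
plan([.5857,.2038,.155],139)
E
```

```text
10.0667 0.7481738265511326 [-0.25810823  0.05130111 -0.77948812] [ 0.53799534 -0.27824351  0.15287635] [[321.63741236 240.73402681]]
yaw now 129.2 tool z [-0.001  0.001 -1.   ] twist -9.8 D [0.0477 0.482  0.0021] n 13
[[[26.4,26.3,-0.1],-0.75],[[26.1,26.6,-0.1],-0.75],[[25.7,27.0,-0.1],-0.75],[[25.4,27.3,-0.1],-0.75],[[25.0,27.6,-0.1],-0.75],[[24.6,28.0,-0.1],-0.75],[[24.3,28.3,-0.1],-0.75],[[23.9,28.6,-0.1],-0.75]]
[[[23.5,28.9,-0.1],-0.75],[[23.1,29.2,-0.1],-0.75],[[22.7,29.5,-0.1],-0.75],[[22.4,29.8,-0.1],-0.75],[[22.0,30.1,-0.1],-0.75]]
```

View pics/w8.png

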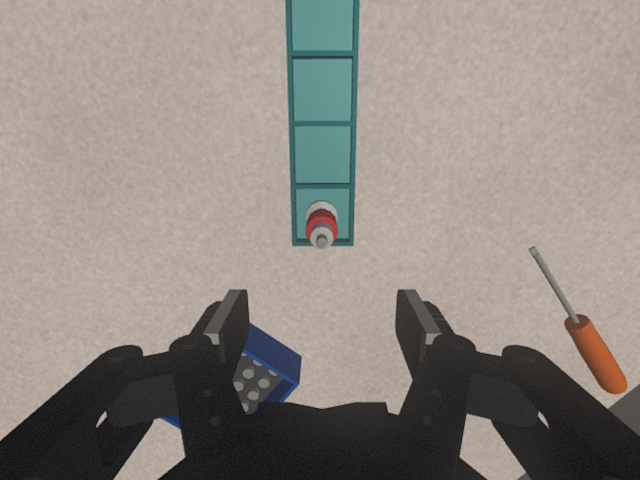

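>>> drive_tool(
  steps=[
    [[14, 14, 0], -0.8],
    [[26, 26.5, 0], -0.8],
    [[26, 27, 0], -0.8],
    [[25.5, 27, 0], -0.8],
    [[25, 27.5, 0], -0.8],
    [[24.5, 28, 0], -0.8],
    [[24.5, 28.5, 0], -0.8],
    [[24, 28.5, 0], -0.8],
  ],
)

```text
time: 10.73
tool_pos: [0.5627, 0.0027, 0.1507]
tcp_rot: [-1.185, -2.904, 0.003]
wrist_force: [0.1, 0.1, -0.3]
width: 0.747
```

>>> drive_tool(
  steps=[
    [[23.5, 29, 0], -0.8],
    [[23, 29, 0], -0.8],
    [[22.5, 29.5, 0], -0.8],
    [[22.5, 30, 0], -0.6],
    [[22, 30, 0], 0],
    [[10, 15, 0], 0],
    [[0, 0, 0], 0],
    [[0, 0, 0], 0],
  ],
)

```text
time: 11.4
tool_pos: [0.5826, 0.2044, 0.1508]
tcp_rot: [-1.106, -2.936, 0.006]
wrist_force: [0.6, 0.6, -0.8]
width: 0.753
```

```bash
python3 - <<'E'
from h import *
plan([.5857,.2038,.105],139,n=4)
E
```

```text
yaw now 138.7 tool z [-0.005 -0.002 -1.   ] twist -0.3 D [ 0.0031 -0.0006 -0.0458] n 4
[[[-0.7,0.5,11.5],-0.07],[[-0.7,0.5,11.5],-0.07],[[-0.7,0.5,11.5],-0.07],[[-0.7,0.5,11.5],-0.07]]
```

>>> drive_tool(
  steps=[
    [[-1, 1, 20], -0.3],
    [[-1, 1, 20], 0],
    [[0, 0, 5], 0],
    [[0, 0, 0], 0],
    [[0, 0, 0], 0],
    [[0, 0, 0], 0],
  ],
)

```text
time: 11.9
tool_pos: [0.5879, 0.2036, 0.1097]
tcp_rot: [1.104, 2.94, 0.001]
wrist_force: [0.2, -0.5, 0.6]
width: 0.749
```

```bash
python3 - <<'E'
from h import *
W=bot.camera_info("wrist"); t=bot.read_camera("wrist")[:,:,::-1].copy()
cv2.imwrite("pics/w9.png",t)
s=bot.read_state();print(s["time"],s["wrist_force"],s["tool_pos"],proj(W,[.5857,.2038,.099]))
plan([.5857,.2038,.0365],139,n=4)
E
```

```text
11.95 [-0.24075381 -0.46326284 -0.33434893] [0.5882611  0.20392264 0.11021486] [[319.50074017 260.27601517]]
yaw now 138.8 tool z [ 0.002  0.    -1.   ] twist -0.2 D [-0.0026 -0.0001 -0.0737] n 4
[[[0.5,-0.5,18.4],-0.04],[[0.5,-0.5,18.4],-0.04],[[0.5,-0.5,18.4],-0.04],[[0.5,-0.5,18.4],-0.04]]
```

View pics/w9.png

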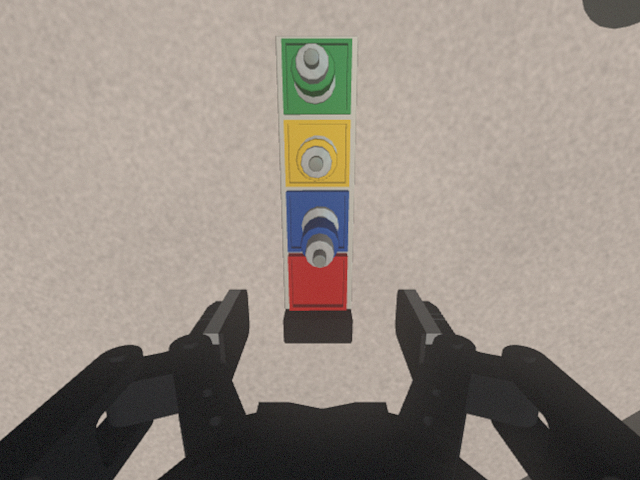

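>>> drive_tool(
  steps=[
    [[0.5, -0.5, 24], 0],
    [[0.5, -0.5, 24], 0],
    [[0.5, -0.5, 18], 0],
    [[0, 0, 7.5], 0],
    [[0, 0, 0], 0],
    [[0, 0, 0], 0],
  ],
)

```text
time: 12.45
tool_pos: [0.5859, 0.2043, 0.0363]
tcp_rot: [1.103, 2.941, 0.001]
wrist_force: [-0.2, -0.0, -0.1]
width: 0.752
```

>>> drive_tool(
  steps=[
    [[0, 0, 0], 0],
    [[0, 0, 0], 0],
    [[0, 0, 0], 0],
    [[0, 0, 0], 0],
    [[0, 0, 0], 0],
  ],
  jaw=0.0,
  force=40,
)

```text
time: 12.87
tool_pos: [0.5861, 0.2043, 0.0367]
tcp_rot: [1.102, 2.94, 0.002]
wrist_force: [0.1, -0.9, 4.1]
width: 0.189
```

```bash
python3 - <<'E'
from h import *
W=bot.camera_info("wrist"); t=bot.read_camera("wrist")[:,:,::-1].copy()
cv2.imwrite("pics/w10.png",t)
s=bot.read_state();print(s["time"],s["wrist_force"],s["tool_pos"],s["width"])
E
```

```text
12.9167 [-0.74647537 -1.0175442   5.18638215] [0.58611137 0.20427174 0.03674286] 0.18626524858472537
```

View pics/w10.png

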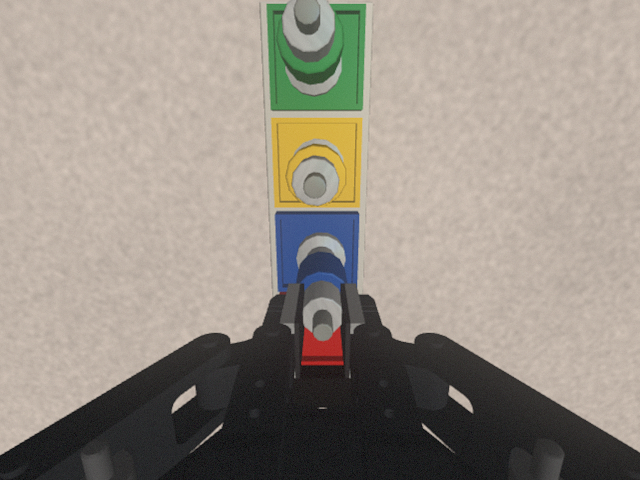

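```bash
python3 - <<'E'
from h import *
plan([.5056,-.2363,.17],129.2,n=14)
E
```

```text
yaw now 138.9 tool z [ 0.002  0.    -1.   ] twist 9.7 D [-0.0805 -0.4406  0.1333] n 14
[[[-16.4,-27.5,-9.5],0.69],[[-16.7,-27.3,-9.5],0.69],[[-17.0,-27.1,-9.5],0.69],[[-17.4,-26.9,-9.5],0.69],[[-17.7,-26.7,-9.5],0.69],[[-18.0,-26.4,-9.5],0.69],[[-18.3,-26.2,-9.5],0.69],[[-18.6,-26.0,-9.5],0.69]]
[[[-18.9,-25.8,-9.5],0.69],[[-19.3,-25.5,-9.5],0.69],[[-19.6,-25.3,-9.5],0.69],[[-19.9,-25.1,-9.5],0.69],[[-20.2,-24.8,-9.5],0.69],[[-20.5,-24.6,-9.5],0.69]]
```

>>> drive_tool(
  steps=[
    [[0, 0, -8], 0],
    [[0, 0, -25], 0],
    [[0, 0, -35], 0],
    [[0, 0, -38], 0],
    [[-8, -14, -27], 0.7],
    [[-17, -27.5, 0], 0.7],
    [[-17, -27, 0], 0.7],
    [[-17.5, -27, 0], 0.7],
  ],
)

```text
time: 13.58
tool_pos: [0.5649, 0.0928, 0.1695]
tcp_rot: [1.173, 2.913, 0.001]
wrist_force: [-0.2, -0.8, -1.9]
width: 0.185
```

>>> drive_tool(
  steps=[
    [[-17.5, -27, 0], 0.7],
    [[-18, -26.5, 0], 0.7],
    [[-18.5, -26, 0], 0.7],
    [[-18.5, -26, 0], 0.7],
    [[-19, -26, 0], 0.7],
    [[-19.5, -25.5, 0], 0.7],
    [[-19.5, -25.5, 0], 0.7],
    [[-20, -25, 0], 0.7],
  ],
)

```text
time: 14.25
tool_pos: [0.5177, -0.1601, 0.1684]
tcp_rot: [-1.316, -2.852, -0.0]
wrist_force: [0.1, -0.5, -1.0]
width: 0.185
```

>>> drive_tool(
  steps=[
    [[-20, -25, 0], 0.7],
    [[-17, -21, 0], 0.7],
    [[-10, -12, 0], 0],
    [[0, 0, 0], 0],
    [[0, 0, 0], 0],
    [[0, 0, 0], 0],
  ],
)

```text
time: 14.75
tool_pos: [0.5041, -0.2314, 0.1682]
tcp_rot: [-1.35, -2.836, -0.001]
wrist_force: [0.4, 0.0, -0.3]
width: 0.189
```

```bash
python3 - <<'E'
from h import *
s=bot.read_state();print(s["time"],s["wrist_force"],s["tool_pos"],s["width"])
plan([.5056,-.2363,.17],129.2,n=1)
E
```

```text
14.75 [ 0.40272917  0.04302312 -0.32033512] [ 0.5041097  -0.23136982  0.16815179] 0.18882031473426444
yaw now 129.1 tool z [-0.     0.001 -1.   ] twist -0.1 D [ 0.0015 -0.0049  0.0018] n 1
[[[-4.8,-2.0,-1.9],-0.12]]
```

>>> drive_tool(
  steps=[
    [[-4.5, -2, 8], 0],
    [[0, 0, 30], 0],
    [[0, 0, 35], 0],
    [[0, 0, 25], 0],
    [[0, 0, 14], 0],
    [[0, 0, 4], 0],
    [[0, 0, 0], 0],
    [[0, 0, 0], 0],
  ],
)

```text
time: 15.42
tool_pos: [0.5063, -0.2366, 0.0529]
tcp_rot: [1.349, 2.837, 0.0]
wrist_force: [-0.0, 0.3, 0.3]
width: 0.188
```

```bash
python3 - <<'E'
from h import *
t=bot.read_camera("wrist")[:,:,::-1].copy()
cv2.imwrite("pics/w11.png",t)
s=bot.read_state();print(s["time"],s["wrist_force"],s["tool_pos"],s["width"])
plan([.5056,-.2363,.0395],129.2,n=1)
E
```

```text
15.4667 [ 0.41708723  0.30267453 -1.14515276] [ 0.50696272 -0.23708771  0.05371669] 0.18394312779167754
yaw now 129.1 tool z [ 0.002 -0.001 -1.   ] twist -0.1 D [-0.0014  0.0008 -0.0142] n 1
[[[1.5,-0.6,14.2],-0.07]]
```

View pics/w11.png

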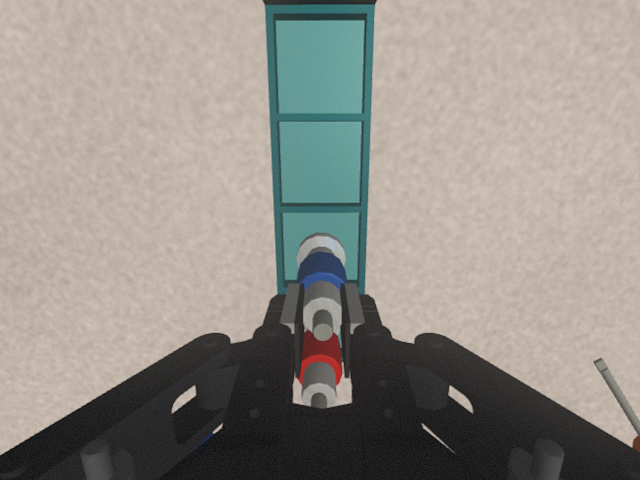

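>>> drive_tool(
  steps=[
    [[0.5, 0, 6], 0],
    [[0, 0, 5], 0],
    [[0, 0, 2.5], 0],
    [[0, 0, 0.7], 0],
    [[0, 0, 0], 0],
    [[0, 0, 0], 0],
  ],
)

```text
time: 15.97
tool_pos: [0.5053, -0.2365, 0.0382]
tcp_rot: [-1.35, -2.837, 0.0]
wrist_force: [0.7, 0.8, -1.0]
width: 0.185
```

>>> drive_tool(
  steps=[
    [[0, 0, 0.7], 0],
    [[0, 0, 0], 0],
    [[0, 0, 0.7], 0],
    [[0, 0, 0], 0],
    [[0, 0, 0], 0],
  ],
)

```text
time: 16.38
tool_pos: [0.5053, -0.2365, 0.0368]
tcp_rot: [1.35, 2.837, -0.0]
wrist_force: [0.4, 0.3, -0.4]
width: 0.184
```

>>> drive_tool(
  steps=[
    [[0, 0, 0.7], 0],
    [[0, 0, 0], 0],
    [[0, 0, 0], 0],
  ],
)

```text
time: 16.63
tool_pos: [0.5057, -0.2368, 0.0368]
tcp_rot: [1.35, 2.836, -0.0]
wrist_force: [-1.8, -0.5, 4.6]
width: 0.191
```

>>> drive_tool(
  steps=[
    [[0, 0, 0], 0],
    [[0, 0, 0], 0],
    [[0, 0, 0], 0],
    [[0, 0, 0], 0],
  ],
  jaw=0.75,
)

```text
time: 16.97
tool_pos: [0.5051, -0.2363, 0.0357]
tcp_rot: [-1.35, -2.836, -0.0]
wrist_force: [-0.4, -0.0, 0.4]
width: 0.739
```

>>> drive_tool(
  steps=[
    [[0, 0, -10], 0],
    [[0, 0, -30], 0],
    [[0, 0, -35], 0],
    [[0, 0, -35], 0],
    [[0, 0, -10], 0],
    [[0, 0, 0], 0],
  ],
)

```text
time: 17.47
tool_pos: [0.5085, -0.2381, 0.1615]
tcp_rot: [1.346, 2.828, -0.0]
wrist_force: [-0.9, 0.0, -0.7]
width: 0.747
```

```bash
python3 - <<'E'
from h import *
t=bot.read_camera("wrist")[:,:,::-1].copy()
cv2.imwrite("pics/w12.png",t)
s=bot.read_state();print(s["time"],s["wrist_force"],s["tool_pos"],s["width"])
plan([.5435,.2384,.155],139,n=13)
E
```

```text
17.5167 [ 0.37293661 -0.4286887   0.17918968] [ 0.50677252 -0.23717134  0.15855689] 0.7478761999612632
yaw now 129.1 tool z [ 0.004 -0.002 -1.   ] twist -9.9 D [ 0.0367  0.4756 -0.0036] n 13
[[[26.6,25.3,0.2],-0.76],[[26.3,25.6,0.2],-0.76],[[25.9,26.0,0.2],-0.76],[[25.6,26.3,0.2],-0.76],[[25.2,26.6,0.2],-0.76],[[24.9,27.0,0.2],-0.76],[[24.5,27.3,0.2],-0.76],[[24.1,27.6,0.2],-0.76]]
[[[23.8,27.9,0.2],-0.76],[[23.4,28.3,0.2],-0.76],[[23.0,28.6,0.2],-0.76],[[22.6,28.9,0.2],-0.76],[[22.3,29.2,0.2],-0.76]]
```

View pics/w12.png

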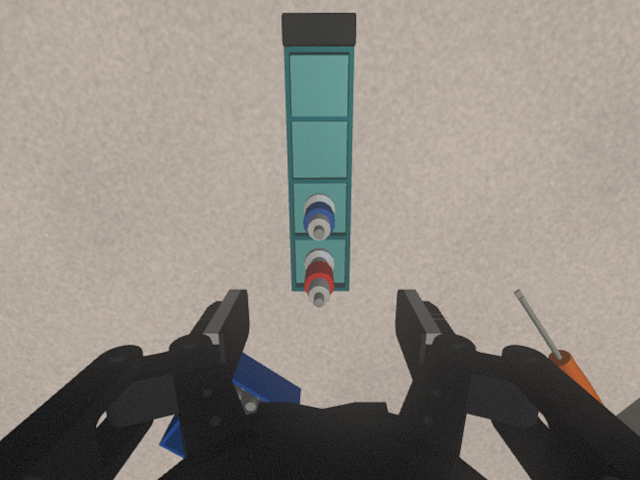

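Red (319,298) and blue (319,231) both stand in the two far compartments; the rack's black end is at the top. Next yellow.

>>> drive_tool(
  steps=[
    [[14, 13, 0], -0.8],
    [[26, 25.5, 0], -0.8],
    [[26, 26, 0], -0.8],
    [[26, 26, 0], -0.8],
    [[25, 26.5, 0], -0.8],
    [[25, 27, 0], -0.8],
    [[24.5, 27.5, 0], -0.8],
    [[24, 27.5, 0], -0.8],
  ],
)

```text
time: 18.18
tool_pos: [0.5232, 0.0401, 0.1533]
tcp_rot: [-1.187, -2.904, 0.003]
wrist_force: [0.5, -0.5, -0.3]
width: 0.751
```

>>> drive_tool(
  steps=[
    [[24, 28, 0], -0.8],
    [[23.5, 28, 0], -0.8],
    [[23, 28.5, 0], -0.8],
    [[22.5, 29, 0], -0.6],
    [[22, 29, 0], -0.3],
    [[11, 14, 0], 0],
    [[0, 0, 0], 0],
    [[0, 0, 0], 0],
  ],
)

```text
time: 18.85
tool_pos: [0.5374, 0.2391, 0.1533]
tcp_rot: [-1.101, -2.939, 0.006]
wrist_force: [-0.3, -0.9, -0.4]
width: 0.75
```

```bash
python3 - <<'E'
from h import *
plan([.5435,.2384,.105],139,n=3)
E
```

```text
yaw now 138.9 tool z [-0.004 -0.002 -1.   ] twist -0.1 D [ 0.0061 -0.0007 -0.0483] n 3
[[[-1.7,1.2,16.1],-0.02],[[-1.7,1.2,16.1],-0.02],[[-1.7,1.2,16.1],-0.02]]
```

>>> drive_tool(
  steps=[
    [[-1.5, 1, 20], 0],
    [[-1.5, 1, 20], 0],
    [[0, 0, 6], 0],
    [[0, 0, 0], 0],
    [[0, 0, 0], 0],
    [[0, 0, 0], 0],
    [[0, 0, 0], 0],
  ],
)

```text
time: 19.43
tool_pos: [0.5438, 0.2384, 0.1115]
tcp_rot: [1.106, 2.939, 0.002]
wrist_force: [-0.6, -0.1, 0.3]
width: 0.748
```

```bash
python3 - <<'E'
from h import *
W=bot.camera_info("wrist"); t=bot.read_camera("wrist")[:,:,::-1].copy()
cv2.imwrite("pics/w13.png",t)
s=bot.read_state();print(s["time"],s["tool_pos"],proj(W,[[.5435,.2384,.099],[.505,.269,.099]]))
plan([.5435,.2384,.0365],139,n=4)
E
```

```text
19.4833 [0.54379151 0.23852513 0.11152981] [[321.46813514 261.72106806]
 [317.19104452 177.66700442]]
yaw now 138.8 tool z [ 0.002  0.001 -1.   ] twist -0.2 D [-0.0003 -0.0001 -0.075 ] n 4
[[[0.1,-0.1,18.8],-0.06],[[0.1,-0.1,18.8],-0.06],[[0.1,-0.1,18.8],-0.06],[[0.1,-0.1,18.8],-0.06]]
```

View pics/w13.png

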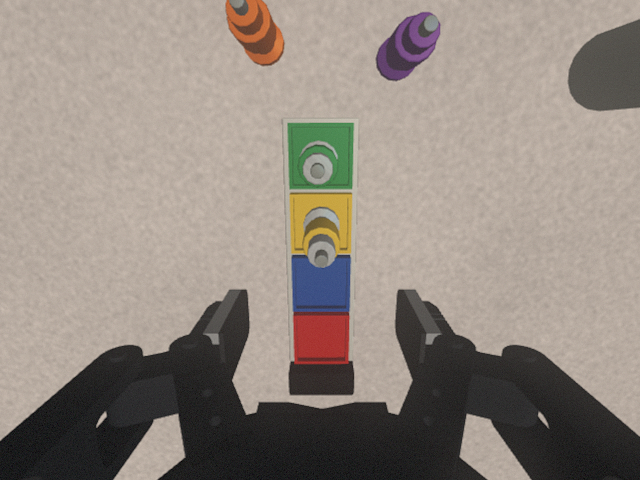

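>>> drive_tool(
  steps=[
    [[1, 0, 24], 0],
    [[1, 0, 24], 0],
    [[0, 0, 19], 0],
    [[0, 0, 8], 0],
    [[0, 0, 0], 0],
    [[0, 0, 0], 0],
  ],
)

```text
time: 19.98
tool_pos: [0.5417, 0.2399, 0.0357]
tcp_rot: [1.105, 2.94, 0.0]
wrist_force: [0.3, -0.3, 0.7]
width: 0.749
```

>>> drive_tool(
  steps=[
    [[0, 0, 0], 0],
    [[0, 0, 0], 0],
    [[0, 0, 0], 0],
    [[0, 0, 0], 0],
    [[0, 0, 0], 0],
  ],
  jaw=0.0,
  force=40,
)

```text
time: 20.4
tool_pos: [0.5422, 0.24, 0.0364]
tcp_rot: [1.105, 2.939, 0.002]
wrist_force: [-1.4, -0.8, 3.8]
width: 0.186
```

```bash
python3 - <<'E'
from h import *
W=bot.camera_info("wrist"); t=bot.read_camera("wrist")[:,:,::-1].copy()
cv2.imwrite("pics/w14.png",t)
s=bot.read_state();print(s["time"],s["wrist_force"],s["tool_pos"],s["width"])
plan([.4714,-.1945,.17],129.2,n=14)
E
```

```text
20.45 [-1.18523403 -1.59406927  5.4531185 ] [0.54222225 0.23999982 0.03639512] 0.18532495449888445
yaw now 138.8 tool z [ 0.002  0.001 -1.   ] twist 9.6 D [-0.0708 -0.4345  0.1336] n 14
[[[-16.6,-26.7,-9.6],0.69],[[-17.0,-26.5,-9.6],0.69],[[-17.3,-26.3,-9.6],0.69],[[-17.6,-26.1,-9.6],0.69],[[-17.9,-25.8,-9.6],0.69],[[-18.2,-25.6,-9.6],0.69],[[-18.5,-25.4,-9.6],0.69],[[-18.8,-25.2,-9.6],0.69]]
[[[-19.1,-25.0,-9.6],0.69],[[-19.4,-24.7,-9.6],0.69],[[-19.7,-24.5,-9.6],0.69],[[-20.0,-24.3,-9.6],0.69],[[-20.3,-24.0,-9.6],0.69],[[-20.6,-23.8,-9.6],0.69]]
```

View pics/w14.png

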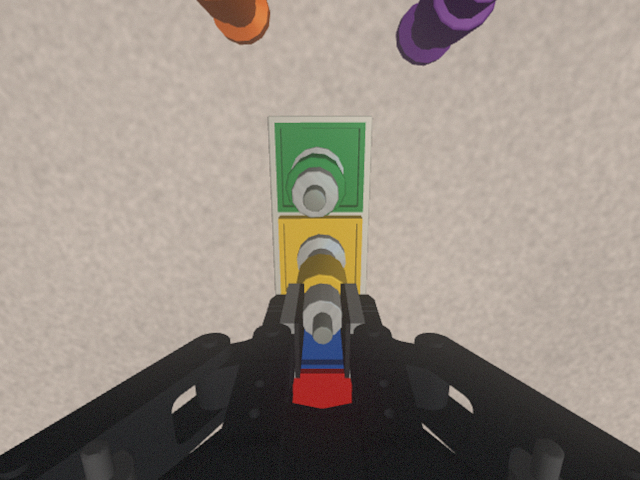

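>>> drive_tool(
  steps=[
    [[0, 0, -8], 0],
    [[0, 0, -25], 0],
    [[0, 0, -35], 0],
    [[0, 0, -38], 0],
    [[-8, -13, -27], 0.7],
    [[-17, -26.5, 0], 0.7],
    [[-17.5, -26.5, 0], 0.7],
    [[-17.5, -26, 0], 0.7],
  ],
)

```text
time: 21.12
tool_pos: [0.5233, 0.1306, 0.169]
tcp_rot: [1.176, 2.912, 0.001]
wrist_force: [0.4, -0.8, -1.7]
width: 0.187
```

>>> drive_tool(
  steps=[
    [[-18, -26, 0], 0.7],
    [[-18, -25.5, 0], 0.7],
    [[-18.5, -25.5, 0], 0.7],
    [[-19, -25, 0], 0.7],
    [[-19, -25, 0], 0.7],
    [[-19.5, -25, 0], 0.7],
    [[-20, -24.5, 0], 0.7],
    [[-20, -24, 0], 0.7],
  ],
)

```text
time: 21.78
tool_pos: [0.4819, -0.1183, 0.168]
tcp_rot: [-1.319, -2.851, -0.0]
wrist_force: [0.8, -0.6, -1.4]
width: 0.185
```

>>> drive_tool(
  steps=[
    [[-20, -24, 0], 0.7],
    [[-19, -22, 0], 0.5],
    [[-10, -12, 0], 0],
    [[0, 0, 0], 0],
    [[0, 0, 0], 0],
    [[0, 0, 0], 0],
  ],
)

```text
time: 22.28
tool_pos: [0.4695, -0.1912, 0.1678]
tcp_rot: [-1.348, -2.837, -0.001]
wrist_force: [0.1, 1.3, -1.2]
width: 0.189
```

```bash
python3 - <<'E'
from h import *
s=bot.read_state();print(s["time"],s["wrist_force"],s["tool_pos"],s["width"])
plan([.4714,-.1945,.17],129.2,n=1)
E
```

```text
22.2833 [ 0.14933453  1.30599601 -1.24741045] [ 0.4695381  -0.19116136  0.16780789] 0.188853363116247
yaw now 129.2 tool z [-0.001  0.001 -1.   ] twist -0.0 D [ 0.0019 -0.0033  0.0022] n 1
[[[-3.8,-0.7,-2.2],-0.02]]
```

>>> drive_tool(
  steps=[
    [[-3.5, -1, 8], 0],
    [[0, 0, 30], 0],
    [[0, 0, 35], 0],
    [[0, 0, 25], 0],
    [[0, 0, 14], 0],
    [[0, 0, 4], 0],
    [[0, 0, 0], 0],
    [[0, 0, 0], 0],
  ],
)

```text
time: 22.95
tool_pos: [0.472, -0.1949, 0.0526]
tcp_rot: [1.346, 2.838, 0.0]
wrist_force: [-0.0, -0.4, -1.4]
width: 0.191
```

```bash
python3 - <<'E'
from h import *
t=bot.read_camera("wrist")[:,:,::-1].copy()
cv2.imwrite("pics/w15.png",t)
s=bot.read_state();print(s["time"],s["wrist_force"],s["tool_pos"],s["width"])
plan([.4714,-.1945,.0385],129.2,n=1)
E
```

```text
23.0 [-0.03119154  0.34172074 -1.35109407] [ 0.47264547 -0.1953307   0.05333318] 0.18510256252174537
yaw now 129.2 tool z [ 0.002 -0.001 -1.   ] twist 0.0 D [-0.0012  0.0008 -0.0148] n 1
[[[1.5,-0.5,14.8],0.04]]
```

View pics/w15.png

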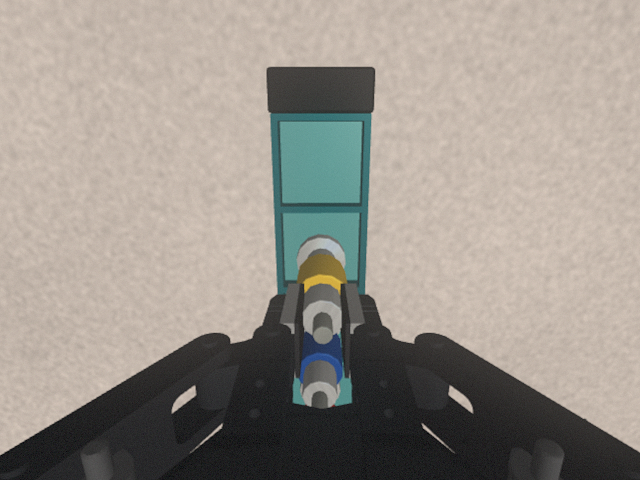

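>>> drive_tool(
  steps=[
    [[0.5, 0, 6], 0],
    [[0, 0, 5], 0],
    [[0, 0, 2.5], 0],
    [[0, 0, 0.7], 0],
    [[0, 0, 0], 0],
    [[0, 0, 0], 0],
  ],
)

```text
time: 23.5
tool_pos: [0.4709, -0.1949, 0.0379]
tcp_rot: [1.348, 2.838, 0.0]
wrist_force: [0.7, 0.2, -1.3]
width: 0.193
```

>>> drive_tool(
  steps=[
    [[0, 0, 0.7], 0],
    [[0, 0, 0], 0],
    [[0, 0, 0.7], 0],
    [[0, 0, 0], 0],
    [[0, 0, 0], 0],
  ],
)

```text
time: 23.92
tool_pos: [0.4711, -0.1949, 0.0366]
tcp_rot: [1.348, 2.838, -0.0]
wrist_force: [0.3, -0.2, -1.1]
width: 0.189
```

>>> drive_tool(
  steps=[
    [[0, 0, 0.7], 0],
    [[0, 0, 0], 0],
    [[0, 0, 0], 0],
  ],
)

```text
time: 24.17
tool_pos: [0.4714, -0.1952, 0.0365]
tcp_rot: [1.347, 2.837, -0.0]
wrist_force: [-1.0, -0.1, 5.1]
width: 0.187
```

Contact. Release, rise and check.

>>> drive_tool(
  steps=[
    [[0, 0, 0], 0],
    [[0, 0, 0], 0],
    [[0, 0, 0], 0],
    [[0, 0, 0], 0],
  ],
  jaw=0.75,
)

```text
time: 24.5
tool_pos: [0.4708, -0.1946, 0.0355]
tcp_rot: [-1.348, -2.837, -0.0]
wrist_force: [1.3, 0.1, 0.4]
width: 0.744
```

>>> drive_tool(
  steps=[
    [[0, 0, -10], 0],
    [[0, 0, -30], 0],
    [[0, 0, -35], 0],
    [[0, 0, -35], 0],
    [[0, 0, -10], 0],
    [[0, 0, 0], 0],
  ],
)

```text
time: 25.0
tool_pos: [0.4742, -0.1963, 0.161]
tcp_rot: [1.344, 2.829, 0.0]
wrist_force: [0.5, -1.2, -0.6]
width: 0.753
```

```bash
python3 - <<'E'
from h import *
import pickle
t=bot.read_camera("wrist")[:,:,::-1].copy()
cv2.imwrite("pics/w16.png",t)
s=bot.read_state();print(s["time"],s["wrist_force"],s["tool_pos"],s["width"])
plan([.5035,.2715,.155],139,n=13)
E
```

```text
25.05 [-0.11092524 -0.23968961 -0.79521074] [ 0.47241643 -0.19544233  0.15806676] 0.7472533702658306
yaw now 129.2 tool z [ 0.004 -0.002 -1.   ] twist -9.8 D [ 0.0311  0.4669 -0.0031] n 13
[[[26.3,24.5,0.2],-0.75],[[26.0,24.9,0.2],-0.75],[[25.7,25.2,0.2],-0.75],[[25.3,25.6,0.2],-0.75],[[25.0,25.9,0.2],-0.75],[[24.7,26.2,0.2],-0.75],[[24.3,26.6,0.2],-0.75],[[24.0,26.9,0.2],-0.75]]
[[[23.6,27.2,0.2],-0.75],[[23.2,27.5,0.2],-0.75],[[22.9,27.8,0.2],-0.75],[[22.5,28.1,0.2],-0.75],[[22.1,28.4,0.2],-0.75]]
```

View pics/w16.png

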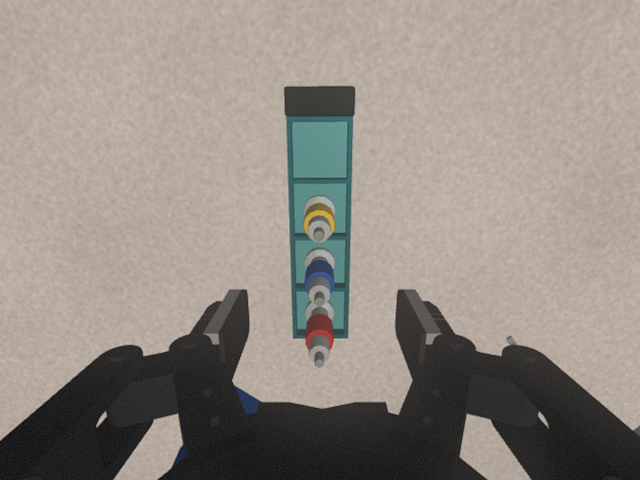

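>>> drive_tool(
  steps=[
    [[14, 12.5, 0], -0.8],
    [[26, 25, 0], -0.8],
    [[26, 25, 0], -0.8],
    [[25.5, 25.5, 0], -0.8],
    [[25, 26, 0], -0.8],
    [[24.5, 26, 0], -0.8],
    [[24.5, 26.5, 0], -0.8],
    [[24, 27, 0], -0.8],
  ],
)

```text
time: 25.72
tool_pos: [0.485, 0.0772, 0.1532]
tcp_rot: [-1.185, -2.905, 0.003]
wrist_force: [0.1, -1.0, 0.4]
width: 0.75
```

>>> drive_tool(
  steps=[
    [[23.5, 27, 0], -0.8],
    [[23, 27.5, 0], -0.8],
    [[23, 28, 0], -0.8],
    [[22.5, 28, 0], -0.6],
    [[20, 27, 0], -0.2],
    [[9, 15, 0], 0],
    [[0, 0, 0], 0],
    [[0, 0, 0], 0],
  ],
)

```text
time: 26.38
tool_pos: [0.4999, 0.2699, 0.1531]
tcp_rot: [-1.101, -2.939, 0.006]
wrist_force: [-0.3, -0.7, 0.4]
width: 0.747
```

>>> drive_tool(
  steps=[
    [[0, 0, 20], 0],
    [[0, 0, 20], 0],
    [[0, 0, 6], 0],
    [[0, 0, 0], 0],
    [[0, 0, 0], 0],
    [[0, 0, 0], 0],
    [[0, 0, 0], 0],
  ],
)

```text
time: 26.97
tool_pos: [0.5027, 0.27, 0.1112]
tcp_rot: [1.106, 2.939, 0.003]
wrist_force: [0.5, 0.4, 0.3]
width: 0.755
```

```bash
python3 - <<'E'
from h import *
W=bot.camera_info("wrist"); t=bot.read_camera("wrist")[:,:,::-1].copy()
cv2.imwrite("pics/w17.png",t)
import pickle; pickle.dump(W,open("w17.pkl","wb"))
s=bot.read_state();print(s["time"],s["tool_pos"],proj(W,[[.5035,.2715,.099]]))
plan([.5035,.2715,.0365],139,n=4)
E
```

```text
27.0167 [0.50272107 0.27009076 0.1112027 ] [[324.57791532 261.60346414]]
yaw now 138.8 tool z [ 0.002  0.001 -1.   ] twist -0.2 D [ 0.0008  0.0014 -0.0747] n 4
[[[0.1,0.4,18.7],-0.06],[[0.1,0.4,18.7],-0.06],[[0.1,0.4,18.7],-0.06],[[0.1,0.4,18.7],-0.06]]
```

View pics/w17.png

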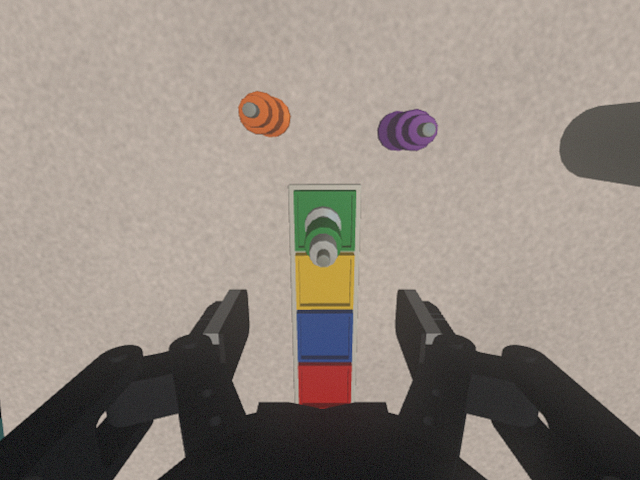

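>>> drive_tool(
  steps=[
    [[1, 0.5, 24], 0],
    [[1, 0, 24], 0],
    [[0, 0, 19], 0],
    [[0, 0, 7.5], 0],
    [[0, 0, 0], 0],
    [[0, 0, 0], 0],
  ],
)

```text
time: 27.52
tool_pos: [0.501, 0.2718, 0.0359]
tcp_rot: [1.105, 2.94, 0.001]
wrist_force: [-0.2, -0.5, 1.3]
width: 0.751
```

>>> drive_tool(
  steps=[
    [[0, 0, 0], 0],
    [[0, 0, 0], 0],
    [[0, 0, 0], 0],
    [[0, 0, 0], 0],
    [[0, 0, 0], 0],
  ],
  jaw=0.0,
  force=40,
)

```text
time: 27.93
tool_pos: [0.5016, 0.2722, 0.0366]
tcp_rot: [1.105, 2.939, 0.003]
wrist_force: [-0.1, -0.3, 5.1]
width: 0.188
```

```bash
python3 - <<'E'
from h import *
W=bot.camera_info("wrist"); t=bot.read_camera("wrist")[:,:,::-1].copy()
cv2.imwrite("pics/w18.png",t)
s=bot.read_state();print(s["time"],s["wrist_force"],s["tool_pos"],s["width"])
plan([.4373,-.1526,.17],129.2,n=14)
E
```

```text
27.9833 [-0.43663194  0.12709941  6.3953551 ] [0.50159921 0.27215175 0.03660356] 0.1866778152777068
yaw now 138.8 tool z [ 0.002  0.001 -1.   ] twist 9.6 D [-0.0643 -0.4248  0.1334] n 14
[[[-16.5,-25.8,-9.6],0.69],[[-16.8,-25.6,-9.6],0.69],[[-17.2,-25.4,-9.6],0.69],[[-17.5,-25.2,-9.6],0.69],[[-17.8,-25.0,-9.6],0.69],[[-18.1,-24.8,-9.6],0.69],[[-18.3,-24.6,-9.6],0.69],[[-18.6,-24.4,-9.6],0.69]]
[[[-18.9,-24.1,-9.6],0.69],[[-19.2,-23.9,-9.6],0.69],[[-19.5,-23.7,-9.6],0.69],[[-19.8,-23.4,-9.6],0.69],[[-20.1,-23.2,-9.6],0.69],[[-20.3,-23.0,-9.6],0.69]]
```

View pics/w18.png

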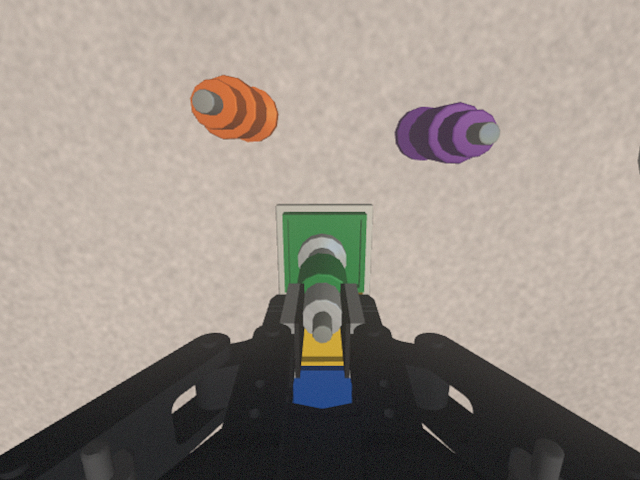

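>>> drive_tool(
  steps=[
    [[0, 0, -8], 0],
    [[0, 0, -25], 0],
    [[0, 0, -35], 0],
    [[0, 0, -38], 0],
    [[-8, -13, -27], 0.7],
    [[-17, -25.5, 0], 0.7],
    [[-17, -25.5, 0], 0.7],
    [[-17.5, -25, 0], 0.7],
  ],
)

```text
time: 28.65
tool_pos: [0.4841, 0.165, 0.1692]
tcp_rot: [1.176, 2.912, 0.001]
wrist_force: [-0.2, -0.2, -2.1]
width: 0.188
```

>>> drive_tool(
  steps=[
    [[-18, -25, 0], 0.7],
    [[-18, -25, 0], 0.7],
    [[-18.5, -24.5, 0], 0.7],
    [[-18.5, -24.5, 0], 0.7],
    [[-19, -24, 0], 0.7],
    [[-19, -24, 0], 0.7],
    [[-19.5, -23.5, 0], 0.7],
    [[-20, -23.5, 0], 0.7],
  ],
)

```text
time: 29.32
tool_pos: [0.4464, -0.0783, 0.1682]
tcp_rot: [-1.318, -2.851, 0.0]
wrist_force: [-0.4, -0.0, -0.1]
width: 0.186
```

>>> drive_tool(
  steps=[
    [[-20, -23, 0], 0.7],
    [[-19, -22, 0], 0.5],
    [[-10, -13, 0], 0],
    [[0, 0, 0], 0],
    [[0, 0, 0], 0],
    [[0, 0, 0], 0],
  ],
)

```text
time: 29.82
tool_pos: [0.4341, -0.1512, 0.1681]
tcp_rot: [-1.348, -2.837, -0.001]
wrist_force: [-0.7, 1.1, -0.3]
width: 0.186
```

```bash
python3 - <<'E'
from h import *
s=bot.read_state();print(s["time"],s["wrist_force"],s["tool_pos"],s["width"])
plan([.4373,-.1526,.17],129.2,n=1)
E
```

```text
29.8167 [-0.74667148  1.13441311 -0.34530663] [ 0.43406373 -0.15122302  0.16806854] 0.1862951131967447
yaw now 129.2 tool z [-0.001  0.001 -1.   ] twist -0.0 D [ 0.0032 -0.0014  0.0019] n 1
[[[-3.1,1.6,-1.9],-0.03]]
```

>>> drive_tool(
  steps=[
    [[-3, 1.5, 8], 0],
    [[0, 0, 30], 0],
    [[0, 0, 35], 0],
    [[0, 0, 25], 0],
    [[0, 0, 14], 0],
    [[0, 0, 4], 0],
    [[0, 0, 0], 0],
    [[0, 0, 0], 0],
  ],
)

```text
time: 30.48
tool_pos: [0.4382, -0.1528, 0.0527]
tcp_rot: [1.346, 2.838, 0.0]
wrist_force: [0.5, -0.8, -1.0]
width: 0.189
```

```bash
python3 - <<'E'
from h import *
t=bot.read_camera("wrist")[:,:,::-1].copy()
cv2.imwrite("pics/w19.png",t)
s=bot.read_state();print(s["time"],s["wrist_force"],s["tool_pos"],s["width"])
plan([.4373,-.1526,.0385],129.2,n=1)
E
```

```text
30.5333 [ 0.65040618  0.12830472 -0.87262897] [ 0.43879496 -0.1532386   0.05343519] 0.1882467224555664
yaw now 129.2 tool z [ 0.002 -0.001 -1.   ] twist 0.0 D [-0.0015  0.0006 -0.0149] n 1
[[[1.5,-0.8,14.9],0.04]]
```

View pics/w19.png

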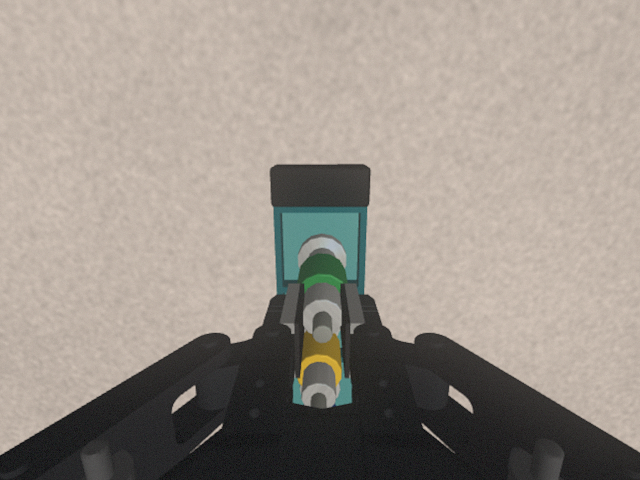

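>>> drive_tool(
  steps=[
    [[0.5, -0.5, 6], 0],
    [[0, 0, 5], 0],
    [[0, 0, 2.5], 0],
    [[0, 0, 0.7], 0],
    [[0, 0, 0], 0],
    [[0, 0, 0], 0],
  ],
)

```text
time: 31.03
tool_pos: [0.4368, -0.1532, 0.0381]
tcp_rot: [1.348, 2.838, 0.0]
wrist_force: [-0.2, 0.1, -1.0]
width: 0.186
```

>>> drive_tool(
  steps=[
    [[0, 0, 0.7], 0],
    [[0, 0, 0], 0],
    [[0, 0, 0.7], 0],
    [[0, 0, 0], 0],
    [[0, 0, 0], 0],
  ],
)

```text
time: 31.45
tool_pos: [0.4368, -0.1531, 0.0367]
tcp_rot: [-1.348, -2.838, -0.0]
wrist_force: [0.2, 0.7, -1.1]
width: 0.188
```

>>> drive_tool(
  steps=[
    [[0, 0, 0.6], 0],
    [[0, 0, 0], 0],
    [[0, 0, 0], 0],
  ],
)

```text
time: 31.7
tool_pos: [0.4371, -0.1534, 0.0367]
tcp_rot: [1.347, 2.837, -0.0]
wrist_force: [-2.4, -0.6, 3.8]
width: 0.188
```

>>> drive_tool(
  steps=[
    [[0, 0, 0], 0],
    [[0, 0, 0], 0],
    [[0, 0, 0], 0],
    [[0, 0, 0], 0],
  ],
  jaw=0.75,
)

```text
time: 32.03
tool_pos: [0.4366, -0.153, 0.0359]
tcp_rot: [-1.348, -2.838, -0.0]
wrist_force: [0.1, -0.1, 0.0]
width: 0.74
```

>>> drive_tool(
  steps=[
    [[0, 0, -10], 0],
    [[0, 0, -30], 0],
    [[0, 0, -35], 0],
    [[0, 0, -35], 0],
    [[0, 0, -25], 0],
    [[0, 0, -10], 0],
    [[0, 0, 0], 0],
    [[0, 0, 0], 0],
  ],
)

```text
time: 32.7
tool_pos: [0.4367, -0.1531, 0.181]
tcp_rot: [1.348, 2.837, 0.0]
wrist_force: [-0.8, -0.2, -0.3]
width: 0.747
```

>>> drive_tool(
  steps=[
    [[0, 20, 0], 0],
    [[0, 30, 0], 0],
    [[0, 30, 0], 0],
    [[0, 30, 0], 0],
    [[0, 20, 0], 0],
    [[0, 10, 0], 0],
    [[0, 0, 0], 0],
    [[0, 0, 0], 0],
  ],
)

```text
time: 33.37
tool_pos: [0.5436, -0.0646, 0.179]
tcp_rot: [-1.345, -2.835, 0.003]
wrist_force: [0.0, -0.1, -0.2]
width: 0.747
```

```bash
python3 - <<'E'
from h import *
s=bot.read_state();print(s["time"],s["wrist_force"],s["tool_pos"],s["joint_vel"].round(3))
a=bot.read_camera("scene")[:,:,::-1];b=bot.read_camera("wrist")[:,:,::-1]
cv2.imwrite("pics/f1.png",cv2.resize(a[130:280,130:370],(800,500),interpolation=3)); cv2.imwrite("pics/f2.png",b)
E
```

```text
33.3667 [ 0.01382958 -0.13787042 -0.19356625] [ 0.54364918 -0.06462556  0.17895611] [-0.02  -0.026  0.006 -0.002  0.003 -0.002]
```

View pics/f1.png

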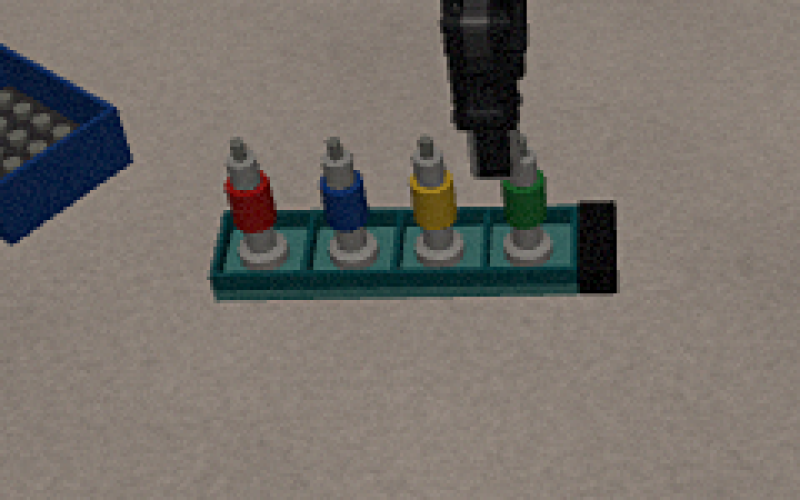

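View pics/f2.png

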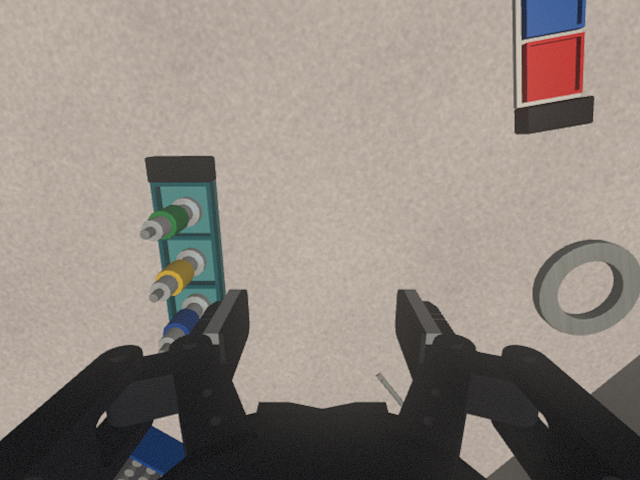

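All four stand upright in the rack. From the black end they are green (525,245), yellow (438,245), blue (352,250) and red (262,250), and the gripper is clear.

```bash
python3 -c "
from workcell import bot
print(bot.finish_job())"
```

```text
the job is handed in; nothing more can be done
None
```

All four posts are in the teal rack in reverse order: red in the compartment farthest from the rack's black end, then blue, yellow and green next to it. I handed the job in at about 33.5 s.

- **Final check:** the last scene picture showed all four posts upright, one per compartment, with their feet on the rack's floor. The gripper was open and clear of them. In the last wrist picture red was hidden behind a finger, so for red that check rests on the scene picture.
- **Forces:** each post was lowered in steps of about 0.7 mm until the force showed contact with the floor. The highest wrist force I read was about 7 N.
- **Grip differed from the description:** with the tool tip at the height worked out for the collar, the fingers closed on the 18 mm neck just above it (opening reading about 0.19). The hold was firm and the posts stayed vertical, so I used the same grip for all four.
- **Camera disagreement:** the top camera put the tray about 4 mm away from where the wrist camera saw it. I used the wrist camera for the grasps and placings.

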